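# Void a batch of specimen tags with the spring punch and archive them

### The arm

A 6-joint arm with a two-finger parallel gripper is mounted at the origin on the work surface. World frame = base frame: x ahead of the robot, y to its left, z up, the work surface at z = 0. Lengths are in m, angles in rad, forces in N, time in s.
With the tool pointing down it reaches from about 0.35 to 0.975 m from the base axis. Payload 4.9 kg.
Tool frame: the origin (TCP) lies at the very end of the fingers, on their centre line; the grasp point (between the pads) lies 19 mm behind it; z points along the fingers, y is the direction in which the jaws open and shut (so a half turn about z gives the same grasp; the last joint's range is limited). The gripper opens to 85 mm and grips with 20 to 120 N. Pads are 22 mm wide; open, the fingers measure 114 mm over their backs; the gripper's body (76 mm by 85 mm) begins 54 mm behind the grasp point. The pads swing forward as they close: fully open they stand 13 mm farther back than shut.
Start: joints at [-1.244, 0.053, 1.613, -0, 1.476, -0.119], TCP at [0.269, -0.564, 0.231] pointing down, gripper open.
Joint ranges: [-3.01, 3.01], [-1.01, 2.22], [0.06, 2.58], [-1.02, 4.17], [0.09, 2.62], [-3.14, 3.14]. Speed limits (rad/s): [2.57, 2.57, 3.14, 3.14, 3.14, 3.14].

### API

Orientations are given as a unit quaternion [w, x, y, z].
In Python, from plant import state, eyes, job_done gives the robot as it stands.
- The arm moves only by the tool apply_moves, never from a script. Its argument "commands" is a list of rows, each an object with "linear": the shift along the tool's x, y, z in m, a list of three; "delta_rot": the turn, a rotation vector about the tool's x, y, z in degrees, a list of three; "fingers": the closure in counts, from 0 (fully open) to 255 (shut). In form: [{"linear": [x, y, z], "delta_rot": [wx, wy, wz], "fingers": fingers}, ...]. A call has exactly 8 rows; each row is the pose to reach, as a shift and turn from the pose commanded when the call began, along the tool's axes at that moment; what a row does not reach only later rows make up. A row lasts 1/10 s, in which the tool goes at most 50 mm and 8.59 degrees, less where a joint would pass 70% of its speed; a pose out of reach is approached as far as the arm can. A call with a gripper value outside its range is refused whole. The fingers move at their own pace and stop on an object; the grip force is fixed at half the most. Time passes only in rows, so rows that repeat a pose let the fingers close, or fill a call up. It gives the time, the measured TCP pose, the force and the opening at its end, in the units of the state.
- state(): the state, without advancing time (a new reading comes with each control period).
- eyes.grab_frame(name): name is "scene" or "side" or "wrist"; returns the picture (400x640x3 uint8, red, green, blue); there is no depth.
- eyes.camera_params(name): a dict with "fx", "fy", "cx", "cy" (pixels), "k1" (the pictures are not rectified: a ray, as slopes to the right and down, at radius r is drawn at 1 + k1 r^2 times it, then the intrinsics apply), "position" and "rotation" of the camera in the world; the wrist camera has in their place "T_tool_cam" (4x4, takes a point from camera to tool coordinates, whose origin is the TCP and whose axes are the flange's). Camera axes: x right, y down, z forward; pixel columns grow to the right and rows downward; lengths in m; the calibration is good to about 2 mm. A picture is of the moment at which its call begins: read the wrist's pose just before it. camera_params takes no time and is no camera call.
- job_done(): hands the job in, once; it reports no verdict.
The state is a dict: "time": time; "joint_pos": joint angles; "joint_vel": joint speeds; "joint_efforts": joint torques, N m; "tool_pos": TCP position; "tool_rot": TCP orientation; "contact_force": force on the tool from outside, world axes, zero at the start; "ft_torque": the same for the moment, N m; "gripper_width": opening from 0.0 (shut) to 1.0 (fully open).
Only numpy, scipy, OpenCV 4.12 (cv2) and the standard library are available. Lean on these libraries where they do the work, as an engineer would, in place of code of your own. Each camera call takes 0.05 s, during which the arm holds its last target.

### The job

Pry the archive case's cover open with the spatula's blade in the front notch and put every loose aluminium tag flat inside the case with its pin side up. Then, with the tags lying in the case, press the automatic punch straight down on each tag's raised pin until it snaps and the pin is driven right in; drive the pins with nothing but the punch. Stand the punch upright back in its holder, shut the cover fully, and leave the spatula lying flat on the bench as before and the other things on the bench where they are.

Things in the scene. Friction and masses are not known exactly. Their poses are not given: they have to be found in the camera images.
- case: Fixed aluminium archive case, 120 (x) x 266 (y) x 45 mm high, with a hinged cover. Origin: centre of its underside; z up; front faces its -x, hinge along y at its +x rim. Walls 5 mm, inside 110 x 256 mm, steel inner floor at z = 10 mm, rim at 45 mm. Pry notch in the middle of the front wall: opening 80 mm wide (y), z = 34 to 45 mm, the shut cover above it.
- case_notch (a point): Middle of the pry notch on the outer face of the case's front wall (case frame: -60, 0, 39.5 mm); axes as the case's, so +x points into the case.
- cover (a joint): Angle of the cover in rad: 0 shut, 1.75 fully open (leaning back past upright). Stiff hinge: stays where it is left; about 2 N at the front edge moves it. The cover has no handle.
- cover_hinge (a point): On the hinge axis at the rim (case frame: 60, 0, 45 mm), turns with the cover. The cover plate (120 x 266 x 5 mm, 0.15 kg) reaches from here along this point's -x (to the front wall's outer face when shut); its underside is at z = 0.5 mm, its outer face at z = 5.5 mm in this frame. At 0 the axes are the case's; opening turns it about +y.
- blade: Flat spatula lying on the bench, 180 mm long, 90 g. Origin: underside, where handle meets blade; x points to the blade's end, z up. Black flat-sided handle x = -105 to 0 mm, 18 mm wide, 16 mm high. Steel blade 24 mm wide, 3 mm thick (z = 7 to 10 mm), to x = 75 mm.
- blade_tip (a point): Middle of the blade's end (blade frame: 75, 0, 8.5 mm).
- punch: Automatic spring punch, 145 mm long, 200 g, upright, point down in its holder. Origin: centre of the underside of its collar (40 mm across, 6 mm thick), which rests on the holder's top; z up the tool. Square handle 22 x 22 mm (faces along its x, y), z = 6 to 100 mm: hold it about z = 60 mm. Below: nose 22 mm across to z = -22 mm, sliding point to z = -45 mm.
- punch_point (a point): End of the punch's sliding point when not pressed (punch frame: 0, 0, -45 mm); the end face is 6 mm across.
- punch_tip (a joint): How far the punch's point is pressed in, m: 0 free, 0.0055 fully in. Its spring resists with 3 N at first and about 14 N at 0.0015 to 0.002, then trips and falls to under 5 N at 0.005; at 0.0055 it meets a solid stop, and pressing on from there (18 N) drives the pin its 4 mm. It comes out again when lifted.
- holder_top (a point): Centre of the hole at the top face of the fixed yellow punch holder, a block 80 x 80 mm and 60 mm high on the bench with a square through hole 30 x 30 mm.
- tag1: Aluminium tag 1 of up to 4 alike (two to four are present): plate 80 (x) x 30 (y) x 10 mm, 65 g. Origin: centre of its underside; z up, through the side that carries the round steel pin, which is centred at x = 18 mm, y = 0, is 12 mm across and stands 5 mm proud of the plate (top 15 mm above the underside) when not driven, 1 mm proud when driven in.
- tag1_pin (a joint): How far the pin of tag 1 is driven in, m: 0 as supplied, 0.004 fully in. It stays where it is driven; it gives way at 18 N, more than the punch's spring gives before it has tripped.
- tag2: Aluminium tag 2 of up to 4 alike (two to four are present): plate 80 (x) x 30 (y) x 10 mm, 65 g. Origin: centre of its underside; z up, through the side that carries the round steel pin, which is centred at x = 18 mm, y = 0, is 12 mm across and stands 5 mm proud of the plate (top 15 mm above the underside) when not driven, 1 mm proud when driven in.
- tag2_pin (a joint): How far the pin of tag 2 is driven in, m: 0 as supplied, 0.004 fully in. It stays where it is driven; it gives way at 18 N, more than the punch's spring gives before it has tripped.
- tag3: Aluminium tag 3 of up to 4 alike (two to four are present): plate 80 (x) x 30 (y) x 10 mm, 65 g. Origin: centre of its underside; z up, through the side that carries the round steel pin, which is centred at x = 18 mm, y = 0, is 12 mm across and stands 5 mm proud of the plate (top 15 mm above the underside) when not driven, 1 mm proud when driven in.
- tag3_pin (a joint): How far the pin of tag 3 is driven in, m: 0 as supplied, 0.004 fully in. It stays where it is driven; it gives way at 18 N, more than the punch's spring gives before it has tripped.
- tag4: Aluminium tag 4 of up to 4 alike (two to four are present): plate 80 (x) x 30 (y) x 10 mm, 65 g. Origin: centre of its underside; z up, through the side that carries the round steel pin, which is centred at x = 18 mm, y = 0, is 12 mm across and stands 5 mm proud of the plate (top 15 mm above the underside) when not driven, 1 mm proud when driven in.
- tag4_pin (a joint): How far the pin of tag 4 is driven in, m: 0 as supplied, 0.004 fully in. It stays where it is driven; it gives way at 18 N, more than the punch's spring gives before it has tripped.
- jar: Small clear open jar, 44 mm across, 50 mm high, among the tags. Bystander. Origin: centre of its underside.
- reagent: White bottle with red cap, 70 mm across, 170 mm high. Bystander. Origin: centre of its underside.
- specimen: Closed amber specimen jar, 64 mm across, 100 mm high. Bystander. Origin: centre of its underside.
- syringe: Syringe lying on the bench, 155 mm long. Bystander. Origin: centre of its underside.
- slidebox: Cardboard slide box 80 x 55 x 30 mm. Bystander. Origin: centre of its underside.
- dish: Shallow glass dish, 90 mm across. Bystander. Origin: centre of its underside.
There are look-alikes about, which are no part of the job. Leave any red look-alike of the punch alone.

How it is judged:
By the outcome, as a careful person would: the job done as asked, in the order asked, and still so for the second after the job is handed in, with the robot touching nothing.
Of tag1, tag2, tag3, tag4 only 2 to 4 are there at a start; the rules pass over those that are not, and their reading is None.
At some moment in a run one of tag1, tag2, tag3, tag4 may be knocked a few centimetres aside while the robot is not near it.
It also fails if it takes over 210 s, if anything falls off the work surface, if the arm or the gripper's body presses on something with over 40 N, if the wrist force passes 120 N, or if a joint passes its speed limit or range.

## Working session

There is one attempt and no reset: what is moved stays moved. The work goes in short steps, Python scripts to look and compute and a tool call to move; the robot and the scene stay as the last step left them, time stands still between calls to the robot, and variables do not carry over. Pictures are saved under pics/ and viewed, and the job is handed in when it is done.

Besides the shell and the picture viewer there is one more tool, called after "Request:" as name(argument=value, ...) on one line, values as JSON. apply_moves: Moves the arm, as the interface text tells. Its arguments: {"type":"object","properties":{"commands":{"type":"array","items":{"type":"object","properties":{"linear":{"type":"array","items":{"type":"number"}},"delta_rot":{"type":"array","items":{"type":"number"}},"fingers":{"type":"number"}}}}},"required":["commands"]}

```bash
mkdir -p pics; ls
python3 - <<'E'
from plant import state, eyes
import cv2,json
print(state())
for n in ["scene","side","wrist"]:
    print(n,eyes.camera_params(n))
    cv2.imwrite(f"pics/{n}0.png",eyes.grab_frame(n)[:,:,::-1])
E
```

```text
pics
{'time': 0.0, 'joint_pos': array([-1.24401261e+00,  5.33460377e-02,  1.61426561e+00,  2.39239157e-05,
        1.47601303e+00, -1.19016686e-01]), 'joint_vel': array([-2.76501933e-03, -4.58552678e-04, -7.44156178e-04, -1.69964381e-05,
       -7.36662769e-04, -9.26674678e-04]), 'joint_efforts': array([ 7.69976687e-04, -3.93688095e+01, -3.70170450e+01, -1.45359104e-04,
        7.05546045e-03,  1.25467321e-05]), 'tool_pos': array([ 0.26928628, -0.56333234,  0.23008669]), 'tool_rot': array([-1.01177031e-03,  9.75260186e-01,  2.21057770e-01, -9.35143408e-05]), 'contact_force': array([-0.93495421, -0.39537238, -0.63073237]), 'ft_torque': array([ 0.0137548 , -0.00151149,  0.0236317 ]), 'gripper_width': 0.9947757108358166}
scene {'fx': 404.34882197451657, 'fy': 404.34882197451657, 'cx': 325.66058472125235, 'cy': 201.65969271907258, 'k1': 0.0338140764456785, 'position': array([1.25480068, 0.61811413, 0.87978301]), 'rotation': array([-0.17087136,  0.37173164,  0.83619868, -0.3652264 ])}
side {'fx': 505.0134492590367, 'fy': 505.0134492590367, 'cx': 319.80140438259133, 'cy': 197.7777684771898, 'k1': -0.08089456549414953, 'position': array([0.53099124, 0.88125402, 1.02587179]), 'rotation': array([ 0.0139087 , -0.01520469,  0.9349134 , -0.35427716])}
wrist {'fx': 313.2877448051078, 'fy': 313.2877448051078, 'cx': 320.3013720982084, 'cy': 195.57474968468958, 'k1': 0.013689513317647017, 'T_tool_cam': array([[ 2.45537024e-04, -9.64733720e-01, -2.63227637e-01,
         6.54319415e-02],
       [ 9.99999879e-01,  3.48809314e-04, -3.45598640e-04,
         2.00353053e-04],
       [ 4.25226913e-04, -2.63227520e-01,  9.64733690e-01,
        -1.42929231e-01],
       [ 0.00000000e+00,  0.00000000e+00,  0.00000000e+00,
         1.00000000e+00]])}
```

View pics/scene0.png

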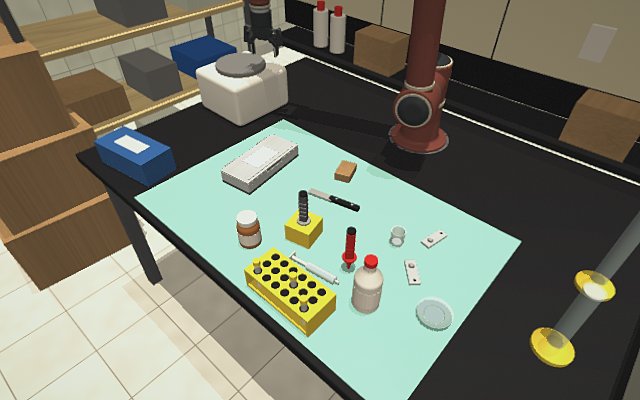

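View pics/side0.png

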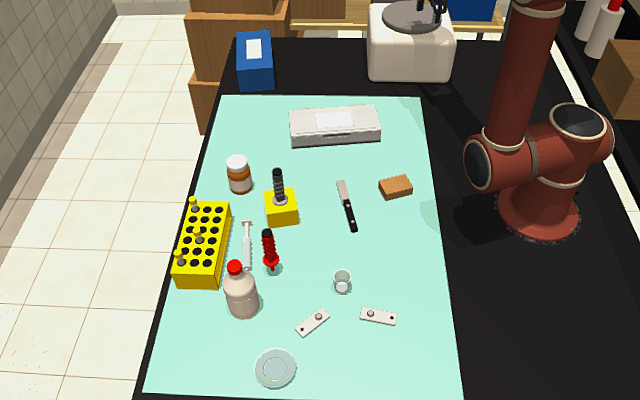

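View pics/wrist0.png

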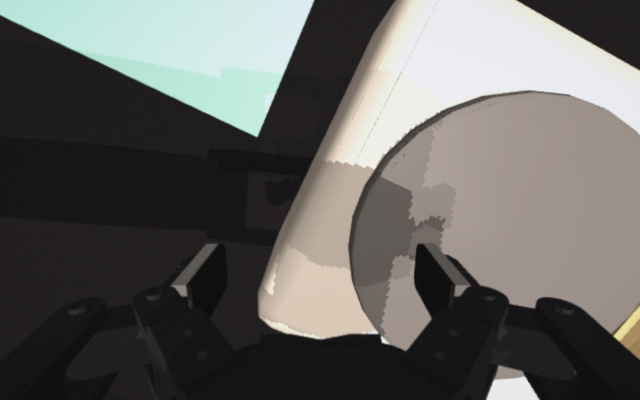

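```bash
cat > h.py <<'E'
import numpy as np, cv2
from scipy.spatial.transform import Rotation as R
from plant import state, eyes
def q2R(q): return R.from_quat([q[1],q[2],q[3],q[0]]).as_matrix()
def campose(n, st=None):
    p=eyes.camera_params(n)
    if n!="wrist": return p, np.array(p["position"]), q2R(p["rotation"])
    st=st or state(); T=np.array(p["T_tool_cam"]); Rt=q2R(st["tool_rot"])
    return p, np.array(st["tool_pos"])+Rt@T[:3,3], Rt@T[:3,:3]
def ray(n,u,v,st=None):
    p,o,Rm=campose(n,st)
    K=np.array([[p["fx"],0,p["cx"]],[0,p["fy"],p["cy"]],[0,0,1.]])
    xy=cv2.undistortPoints(np.array([[[u,v]]],float),K,np.array([p["k1"],0,0,0.]))[0,0]
    d=Rm@np.array([xy[0],xy[1],1]); return o,d/np.linalg.norm(d)
def onz(n,u,v,z,st=None):
    o,d=ray(n,u,v,st); return o+d*(z-o[2])/d[2]
def tri(obs):
    A=np.zeros((3,3));b=np.zeros(3);rs=[]
    for a in obs:
        o,d=ray(*a);P=np.eye(3)-np.outer(d,d);A+=P;b+=P@o;rs.append((o,d))
    x=np.linalg.solve(A,b)
    return x,[float(np.linalg.norm(np.cross(x-o,d))) for o,d in rs]
def proj(n,X,st=None):
    p,o,Rm=campose(n,st); c=Rm.T@(np.array(X)-o)
    K=np.array([[p["fx"],0,p["cx"]],[0,p["fy"],p["cy"]],[0,0,1.]])
    return cv2.projectPoints(c.reshape(1,3),np.zeros(3),np.zeros(3),K,np.array([p["k1"],0,0,0.]))[0][0,0]
def grab(n,tag):
    st=state(); im=eyes.grab_frame(n)[:,:,::-1].copy(); cv2.imwrite(f"pics/{n}_{tag}.png",im); return im,st
def crop(im,x0,y0,x1,y1,s,name):
    cv2.imwrite(f"pics/{name}.png",cv2.resize(im[y0:y1,x0:x1],None,fx=s,fy=s,interpolation=cv2.INTER_CUBIC))
def totool(dw,st=None):
    st=st or state(); return q2R(st["tool_rot"]).T@np.array(dw)
E
python3 - <<'E'
from h import *
s=cv2.imread("pics/side0.png"); c=cv2.imread("pics/scene0.png")
crop(s,270,85,430,245,5,"c1"); crop(s,240,250,420,390,4.4,"c2"); crop(c,200,120,370,250,4.6,"c3"); crop(c,340,200,470,310,5,"c4")
E
```

```text
(no output)
```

View pics/c1.png

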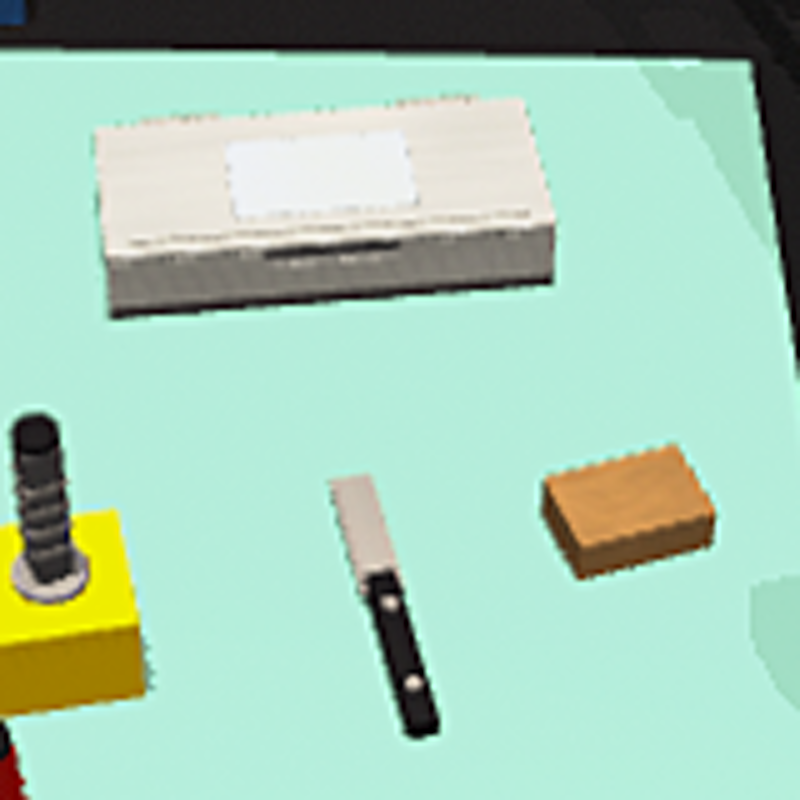

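View pics/c2.png

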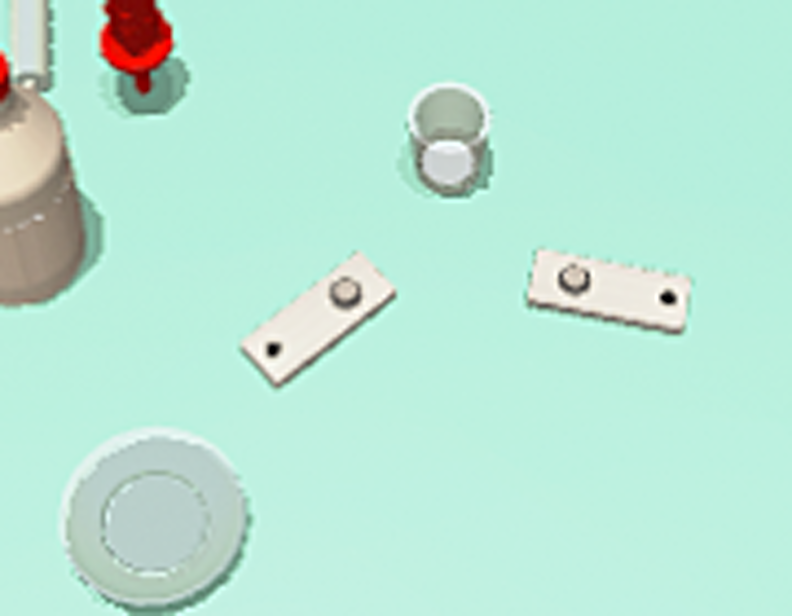

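View pics/c3.png

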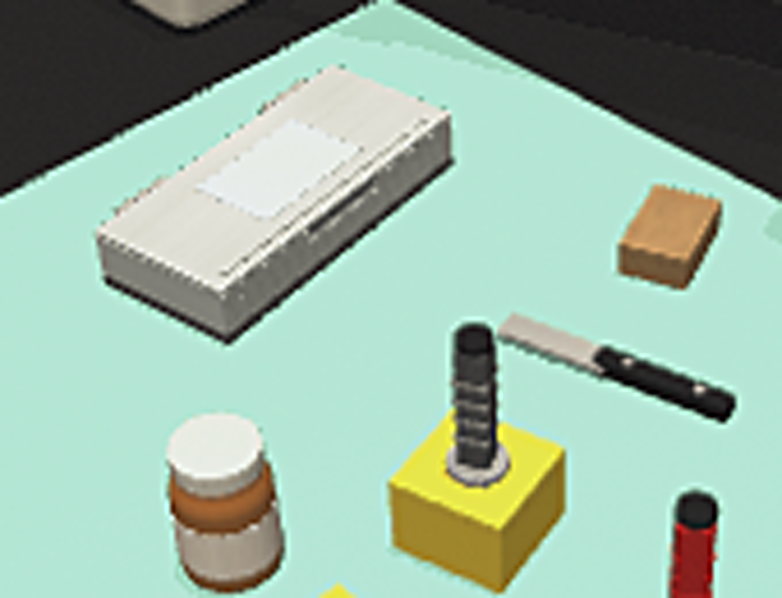

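View pics/c4.png

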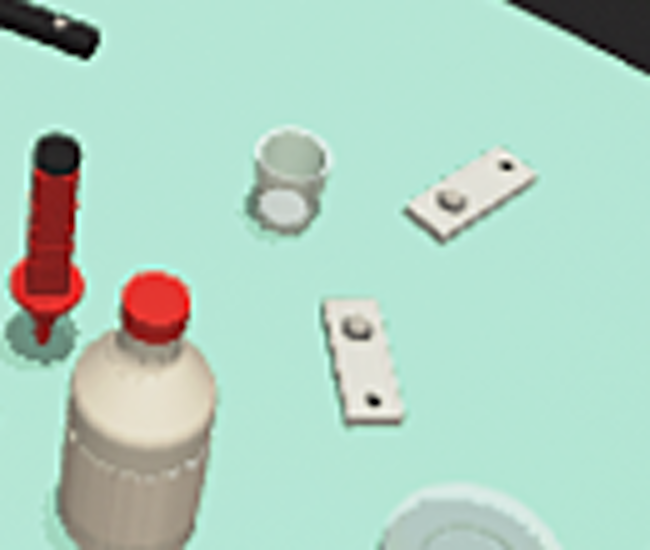

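Run:
```python
from h import *
np.set_printoptions(precision=4,suppress=True)
S=lambda u,v:("side",270+u/5,85+v/5)
S2=lambda u,v:("side",240+u/4.4,250+v/4.4)
C=lambda u,v:("scene",200+u/4.6,120+v/4.6)
C2=lambda u,v:("scene",340+u/5,200+v/5)
P={"case FL":(S(107,252),C(225,290)),"case BL":(S(97,128),C(98,235)),"case FR":(S(553,225),C(450,118)),"BR":(S(522,98),C(340,68)),
"punch top":(S(37,433),C(474,340)),"collar":(S(50,575),C(478,462)),
"blade tip":(S(350,480),C(508,325)),"handle end":(S(422,732),C(728,405)),"junction":(S(375,582),C(600,357)),
"tagA pin":(S2(345,290),C2(357,326)),"tagA hole":(S2(273,349),C2(373,400)),
"tagB pin":(S2(573,278),C2(452,200)),"tagB hole":(S2(668,297),C2(507,166)),
"hold FL":(S(145,690),C(497,590)) }
for k,v in P.items(): 
    x,r=tri(v); print(k,x,np.round(r,4))
```

```text
case FL [ 0.6703 -0.215   0.0531] [0.0021 0.0021]
case BL [ 0.6862 -0.3369  0.0458] [0.0025 0.0025]
case FR [ 0.4108 -0.2529  0.0467] [0.0015 0.0015]
BR [ 0.4256 -0.3625  0.0524] [0.0029 0.0029]
punch top [0.6786 0.0363 0.161 ] [0.001 0.001]
collar [0.6796 0.0379 0.0607] [0.0001 0.0001]
blade tip [ 0.5275 -0.0812  0.0076] [0.0011 0.0011]
handle end [0.4884 0.0902 0.0074] [0.0018 0.0018]
junction [ 0.5131 -0.0054  0.0113] [0.0005 0.0005]
tagA pin [0.5706 0.337  0.0116] [0.0008 0.0008]
tagA hole [0.6053 0.3696 0.0093] [0.0007 0.0007]
tagB pin [0.455  0.3271 0.0118] [0.0008 0.0008]
tagB hole [0.4072 0.3358 0.0095] [0.0012 0.0012]
hold FL [ 0.6435  0.0078 -0.093 ] [0.0151 0.0151]
```

```bash
cat >> h.py <<'E'
np.set_printoptions(precision=4,suppress=True)
def go(p,phi,tilt=None):
    """delta to TCP pos p, tool down, tool x at world angle phi deg"""
    st=state(); Rt=q2R(st["tool_rot"]); f=np.radians(phi)
    Rg=np.array([[np.cos(f),np.sin(f),0],[np.sin(f),-np.cos(f),0],[0,0,-1]])
    d=Rt.T@(np.array(p)-st["tool_pos"]); w=np.degrees(R.from_matrix(Rt.T@Rg).as_rotvec())
    print("t%.2f at"%st["time"],st["tool_pos"],"phi %.2f"%np.degrees(np.arctan2(Rt[1,0],Rt[0,0])),"F",st["contact_force"],"w %.3f"%st["gripper_width"]," LIN",np.round(d,4),"ROT",np.round(w,2))
E
python3 -c "
from h import *
go([.51,0,.22],102.8)"
```

```text
t0.15 at [ 0.2693 -0.5635  0.2303] phi 25.55 F [0.5218 0.0979 0.141 ] w 0.998  LIN [ 0.4601 -0.4046  0.0111] ROT [ -0.07  -0.07 -77.25]
```

Request:
apply_moves(commands=[{"linear": [0.46,-0.405,0.01],"delta_rot": [0,0,-77],"fingers": 0},{"linear": [0.46,-0.405,0.01],"delta_rot": [0,0,-77],"fingers": 0},{"linear": [0.46,-0.405,0.01],"delta_rot": [0,0,-77],"fingers": 0},{"linear": [0.46,-0.405,0.01],"delta_rot": [0,0,-77],"fingers": 0},{"linear": [0.46,-0.405,0.01],"delta_rot": [0,0,-77],"fingers": 0},{"linear": [0.46,-0.405,0.01],"delta_rot": [0,0,-77],"fingers": 0},{"linear": [0.46,-0.405,0.01],"delta_rot": [0,0,-77],"fingers": 0},{"linear": [0.46,-0.405,0.01],"delta_rot": [0,0,-77],"fingers": 0}])

```text
time: 0.95
tool_pos: [0.4266, -0.194, 0.2246]
tool_rot: [0.0, 0.678, 0.735, 0.0]
contact_force: [1.0, -1.4, 0.7]
gripper_width: 0.998
```

```bash
python3 -c "
from h import *
go([.51,0,.22],102.8)"
```

```text
t0.95 at [ 0.4266 -0.194   0.2246] phi 94.63 F [ 0.9796 -1.4279  0.7353] w 0.998  LIN [0.1867 0.0988 0.0046] ROT [ 0.02  0.01 -8.17]
```

Request:
apply_moves(commands=[{"linear": [0.187,0.099,0.005],"delta_rot": [0,0,-8.2],"fingers": 0},{"linear": [0.187,0.099,0.005],"delta_rot": [0,0,-8.2],"fingers": 0},{"linear": [0.187,0.099,0.005],"delta_rot": [0,0,-8.2],"fingers": 0},{"linear": [0.187,0.099,0.005],"delta_rot": [0,0,-8.2],"fingers": 0},{"linear": [0.187,0.099,0.005],"delta_rot": [0,0,-8.2],"fingers": 0},{"linear": [0.187,0.099,0.005],"delta_rot": [0,0,-8.2],"fingers": 0},{"linear": [0.187,0.099,0.005],"delta_rot": [0,0,-8.2],"fingers": 0},{"linear": [0.187,0.099,0.005],"delta_rot": [0,0,-8.2],"fingers": 0}])

```text
time: 1.75
tool_pos: [0.5107, -0.0035, 0.2197]
tool_rot: [0.0, 0.627, 0.779, -0.0]
contact_force: [0.8, 1.5, -0.6]
gripper_width: 1.0
```

```bash
python3 -c "
from h import *
go([.51,0,.22],102.8)
grab('wrist','1')"
```

```text
t1.75 at [ 0.5107 -0.0035  0.2197] phi 102.38 F [ 0.8256  1.4687 -0.6047] w 1.000  LIN [ 0.0036  0.0001 -0.0003] ROT [-0.02  0.02 -0.42]
```

View pics/wrist_1.png

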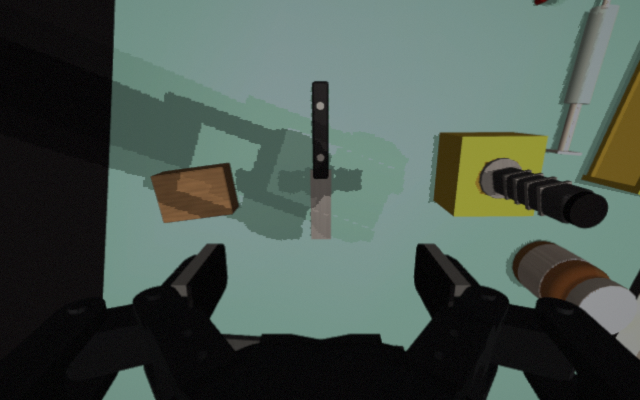

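Run:
```python
from h import *
im=cv2.imread("pics/wrist_1.png")
crop(im,270,60,380,260,4,"c5")
crop(im,420,110,620,240,4,"c6")
st=state()
for u,v,z in [(320,82,.016),(320,178,.016),(320.5,240,.010)]: print(onz("wrist",u,v,z,st))
```

```text
[0.4892 0.0882 0.016 ]
[ 0.511  -0.0115  0.016 ]
[ 0.5283 -0.0876  0.01  ]
```

View pics/c5.png

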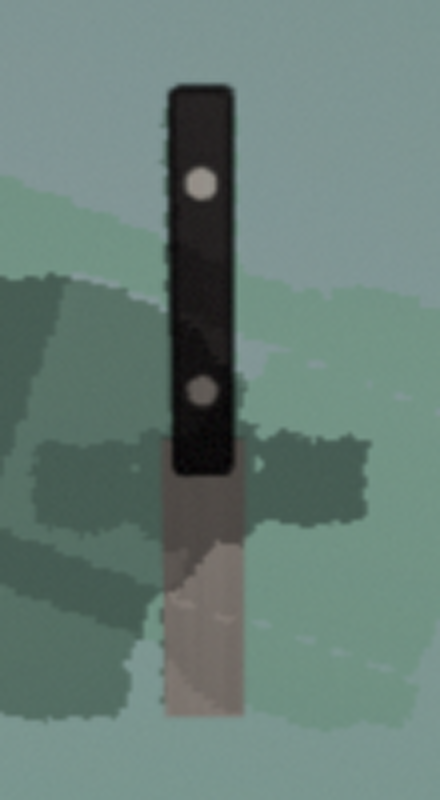

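View pics/c6.png

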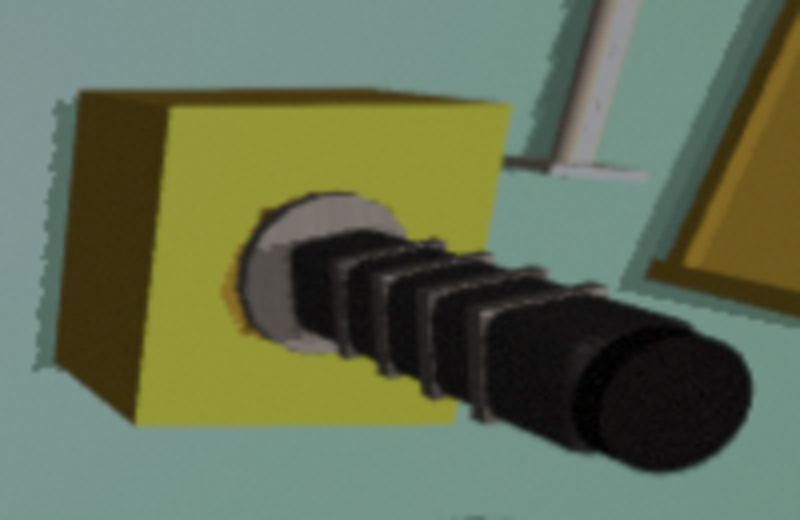

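```bash
python3 -c "
from h import *
go([.5003,.039,.005],102.5)"
```

```text
t1.80 at [ 0.5108 -0.0035  0.2198] phi 102.36 F [0.904  0.2362 0.837 ] w 1.000  LIN [ 0.0439 -0.0011  0.2148] ROT [-0.    0.02 -0.14]
```

Request:
apply_moves(commands=[{"linear": [0.044,-0.001,0.05],"delta_rot": [0,0,0],"fingers": 0},{"linear": [0.044,-0.001,0.1],"delta_rot": [0,0,0],"fingers": 0},{"linear": [0.044,-0.001,0.14],"delta_rot": [0,0,0],"fingers": 0},{"linear": [0.044,-0.001,0.18],"delta_rot": [0,0,0],"fingers": 0},{"linear": [0.044,-0.001,0.2],"delta_rot": [0,0,0],"fingers": 0},{"linear": [0.044,-0.001,0.21],"delta_rot": [0,0,0],"fingers": 0},{"linear": [0.044,-0.001,0.2148],"delta_rot": [0,0,0],"fingers": 0},{"linear": [0.044,-0.001,0.2148],"delta_rot": [0,0,0],"fingers": 0}])

```text
time: 2.6
tool_pos: [0.5013, 0.04, 0.0057]
tool_rot: [0.001, 0.626, 0.78, 0.0]
contact_force: [0.5, 0.3, 0.1]
gripper_width: 1.003
```

Request:
apply_moves(commands=[{"linear": [0,0,0],"delta_rot": [0,0,0],"fingers": 255},{"linear": [0,0,0],"delta_rot": [0,0,0],"fingers": 255},{"linear": [0,0,0],"delta_rot": [0,0,0],"fingers": 255},{"linear": [0,0,0],"delta_rot": [0,0,0],"fingers": 255},{"linear": [0,0,0],"delta_rot": [0,0,0],"fingers": 255},{"linear": [0,0,0],"delta_rot": [0,0,0],"fingers": 255},{"linear": [0,0,0],"delta_rot": [0,0,0],"fingers": 255},{"linear": [0,0,0],"delta_rot": [0,0,0],"fingers": 255}])

```text
time: 3.4
tool_pos: [0.5012, 0.0407, 0.0057]
tool_rot: [0.0, 0.626, 0.78, 0.0]
contact_force: [-0.8, 0.4, 6.1]
gripper_width: 0.188
```

```bash
python3 -c "
from h import *
go([.5003,.039,.005],102.5)
grab('wrist','2')"
```

```text
t3.40 at [0.5012 0.0407 0.0057] phi 102.50 F [-0.7759  0.3672  6.0684] w 0.188  LIN [-0.0014 -0.0012  0.0007] ROT [0.06 0.01 0.  ]
```

View pics/wrist_2.png

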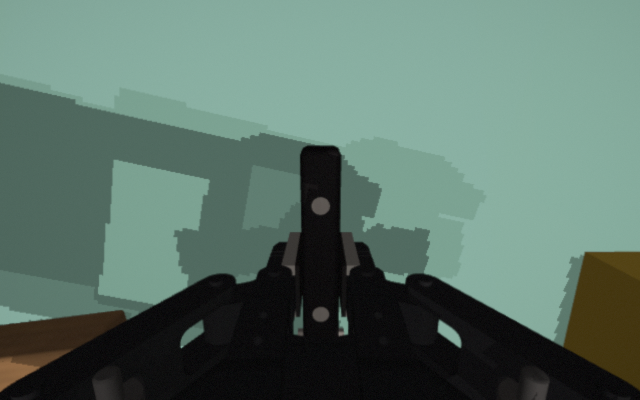

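Run:
```python
from h import *
S=lambda u,v:("side",270+u/5,85+v/5)
C=lambda u,v:("scene",200+u/4.6,120+v/4.6)
P={"FL":(S(107,252),C(225,290)),"BL":(S(97,128),C(98,235)),"FR":(S(553,225),C(450,118)),"BR":(S(522,98),C(340,68))}
Q={}
for k,v in P.items():
    a=[onz(*x,.0505) for x in v]; print(k,*a); Q[k]=np.mean(a,0)
c=sum(Q.values())/4; print(c, [np.linalg.norm(Q[a]-Q[b]) for a,b in (("FL","FR"),("BL","BR"),("FL","BL"),("FR","BR"))])
ax=Q["FL"]-Q["FR"]+Q["BL"]-Q["BR"]; print(np.degrees(np.arctan2(ax[1],ax[0])))
ax=-Q["FL"]-Q["FR"]+Q["BL"]+Q["BR"]; print(np.degrees(np.arctan2(ax[1],ax[0])))
print("notch",onz(*S(332,244),.045),onz(*C(345,207),.045))
```

```text
FL [ 0.6707 -0.2212  0.0505] [ 0.6698 -0.2146  0.0505]
BL [ 0.6856 -0.335   0.0505] [ 0.6909 -0.3278  0.0505]
FR [ 0.411  -0.2507  0.0505] [ 0.4159 -0.2468  0.0505]
BR [ 0.425  -0.3697  0.0505] [ 0.4262 -0.3604  0.0505]
[ 0.5494 -0.2908  0.0505] [np.float64(0.2585882695621417), np.float64(0.2648158281789244), np.float64(0.11493197938843229), np.float64(0.11694118055128007)]
7.077333567844006
-82.53690808593487
notch [ 0.5402 -0.2371  0.045 ] [ 0.5442 -0.2288  0.045 ]
```

```bash
python3 -c "
from h import *
go([.519,-.052,.10],97.2)"
```

```text
t3.45 at [0.5011 0.0407 0.0056] phi 102.50 F [-0.7956  0.4979  6.1687] w 0.191  LIN [-0.0944 -0.0025 -0.0944] ROT [0.05 0.01 5.3 ]
```

Request:
apply_moves(commands=[{"linear": [0,0,-0.03],"delta_rot": [0,0,0],"fingers": 255},{"linear": [-0.02,0,-0.06],"delta_rot": [0,0,1],"fingers": 255},{"linear": [-0.05,-0.001,-0.09],"delta_rot": [0,0,3],"fingers": 255},{"linear": [-0.08,-0.002,-0.0945],"delta_rot": [0,0,5.3],"fingers": 255},{"linear": [-0.094,-0.0025,-0.0945],"delta_rot": [0,0,5.3],"fingers": 255},{"linear": [-0.094,-0.0025,-0.0945],"delta_rot": [0,0,5.3],"fingers": 255},{"linear": [-0.094,-0.0025,-0.0945],"delta_rot": [0,0,5.3],"fingers": 255},{"linear": [-0.094,-0.0025,-0.0945],"delta_rot": [0,0,5.3],"fingers": 255}])

```text
time: 4.25
tool_pos: [0.5173, -0.0505, 0.0979]
tool_rot: [-0.001, 0.661, 0.75, -0.001]
contact_force: [-0.2, 0.3, -0.9]
gripper_width: 0.188
```

```bash
python3 -c "
from h import *
go([.519,-.052,.0367],97.2)
s,_=grab('side','3'); c,_=grab('scene','3')
crop(s,270,60,430,220,5,'c7');crop(c,200,100,370,230,4.6,'c8')"
```

```text
t4.25 at [ 0.5173 -0.0505  0.0979] phi 97.26 F [-0.1965  0.2768 -0.8993] w 0.188  LIN [-0.0018  0.0016  0.0612] ROT [-0.15 -0.08  0.06]
```

View pics/c7.png

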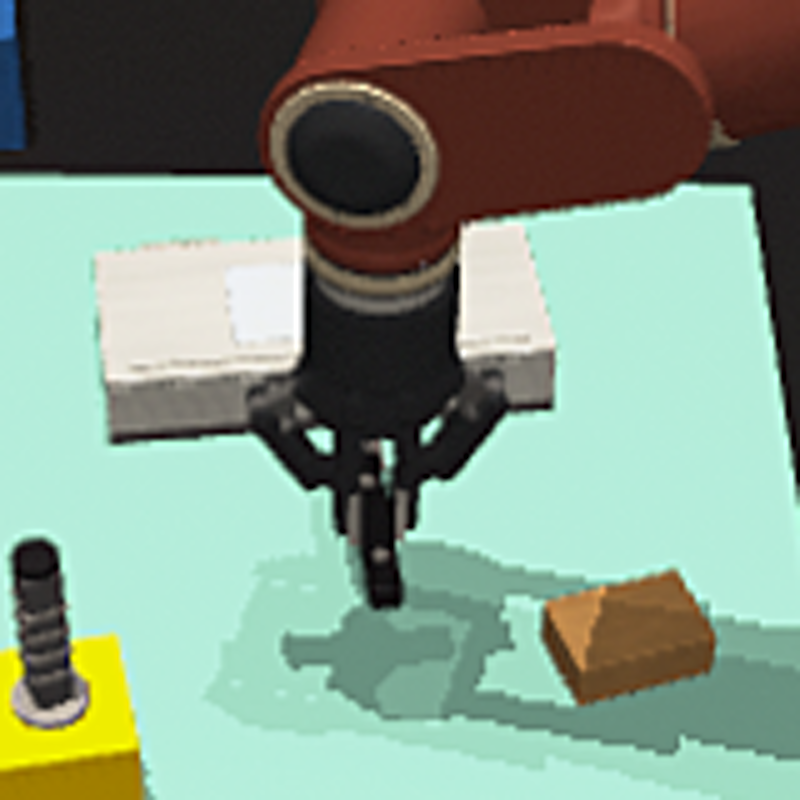

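View pics/c8.png

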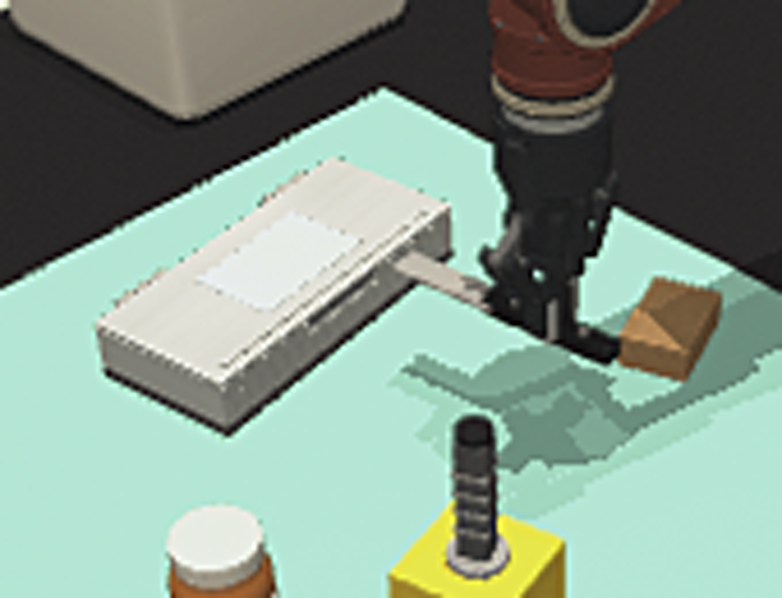

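Run:
```python
from h import *
st=state(); Rt=q2R(st["tool_rot"]); T=st["tool_pos"]
tool=lambda x,z:T+Rt@np.array([x,0,z])
f=lambda n,X:proj(n,X)
for nm,X in (("tip",tool(-.131,-.0028)),("hend",tool(.049,-.0023)),("hendlow",tool(.049,.0057)),("hendtop",tool(.049,-.0103))):
    a=proj("scene",X);b=proj("side",X); print(nm,X,(a-[200,100])*4.6,(b-[270,60])*5)
```

```text
tip [ 0.5344 -0.1805  0.1012] [396.6139 257.3837] [341.8538 360.2256]
hend [ 0.5115 -0.002   0.1008] [608.7225 350.8315] [382.1618 594.7989]
hendlow [ 0.5115 -0.002   0.0928] [608.4385 360.1517] [381.811  605.6815]
hendtop [ 0.5116 -0.002   0.1088] [609.009  341.4292] [382.5155 583.8147]
```

```bash
python3 -c "
from h import *
go([.519,-.052,.0370],97.2);go([.5282,-.1254,.0370],97.2)"
```

```text
t4.35 at [ 0.5177 -0.0506  0.0985] phi 97.28 F [-0.0366 -0.0836 -1.5241] w 0.188  LIN [-0.0016  0.0012  0.0615] ROT [-0.1  -0.05  0.08]
t4.35 at [ 0.5177 -0.0506  0.0985] phi 97.28 F [-0.0366 -0.0836 -1.5241] w 0.188  LIN [-0.0756  0.001   0.0614] ROT [-0.1  -0.05  0.08]
```

Request:
apply_moves(commands=[{"linear": [0,0.001,0.03],"delta_rot": [0,0,0],"fingers": 255},{"linear": [0,0.001,0.05],"delta_rot": [0,0,0],"fingers": 255},{"linear": [0,0.001,0.0605],"delta_rot": [0,0,0],"fingers": 255},{"linear": [-0.01,0.001,0.0605],"delta_rot": [0,0,0],"fingers": 255},{"linear": [-0.02,0.001,0.0605],"delta_rot": [0,0,0],"fingers": 255},{"linear": [-0.03,0.001,0.0605],"delta_rot": [0,0,0],"fingers": 255},{"linear": [-0.037,0.001,0.0605],"delta_rot": [0,0,0],"fingers": 255},{"linear": [-0.037,0.001,0.0605],"delta_rot": [0,0,0],"fingers": 255}])

```text
time: 5.15
tool_pos: [0.525, -0.0897, 0.04]
tool_rot: [0.001, 0.662, 0.75, 0.0]
contact_force: [0.8, 0.1, -1.2]
gripper_width: 0.192
```

```bash
python3 -c "
from h import *
go([.5282,-.1254,.0370],97.2)
c,_=grab('scene','4')
crop(c,200,100,370,230,4.6,'c9')"
```

```text
t5.15 at [ 0.525  -0.0897  0.04  ] phi 97.10 F [ 0.8085  0.1206 -1.2475] w 0.192  LIN [-0.0358 -0.0012  0.0031] ROT [ 0.1   0.05 -0.1 ]
```

View pics/c9.png

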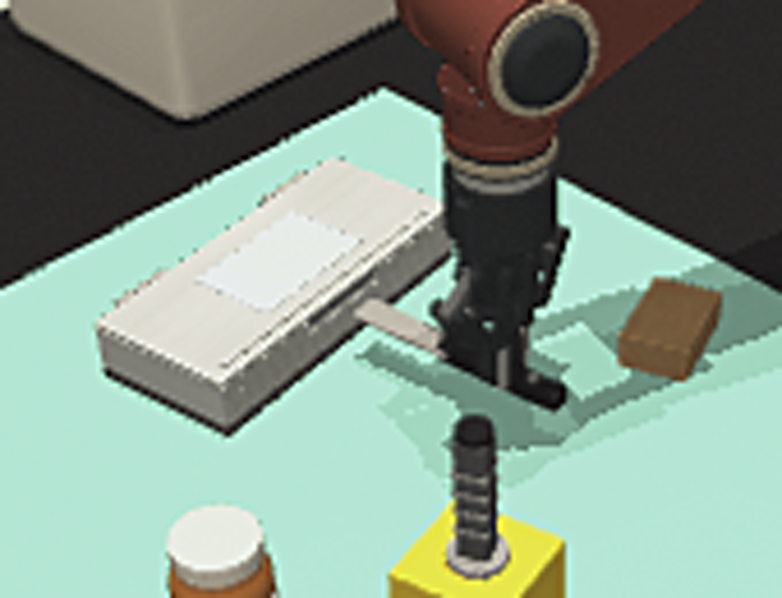

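Request:
apply_moves(commands=[{"linear": [0,-0.001,0.0037],"delta_rot": [0,0,0],"fingers": 255},{"linear": [0,-0.001,0.0037],"delta_rot": [0,0,0],"fingers": 255},{"linear": [-0.006,-0.001,0.0037],"delta_rot": [0,0,0],"fingers": 255},{"linear": [-0.012,-0.001,0.0037],"delta_rot": [0,0,0],"fingers": 255},{"linear": [-0.018,-0.001,0.0037],"delta_rot": [0,0,0],"fingers": 255},{"linear": [-0.024,-0.001,0.0037],"delta_rot": [0,0,0],"fingers": 255},{"linear": [-0.03,-0.001,0.0037],"delta_rot": [0,0,0],"fingers": 255},{"linear": [-0.036,-0.001,0.0037],"delta_rot": [0,0,0],"fingers": 255}])

```text
time: 6.0
tool_pos: [0.5277, -0.1247, 0.0353]
tool_rot: [0.0, 0.661, 0.75, 0.0]
contact_force: [-0.1, -0.7, -0.4]
gripper_width: 0.188
```

```bash
python3 -c "
from h import *
go([.5282,-.1254,.0370],97.2)
c,_=grab('scene','5')
crop(c,200,100,370,230,4.6,'c10')"
```

```text
t6.00 at [ 0.5277 -0.1247  0.0353] phi 97.18 F [-0.1416 -0.7026 -0.3874] w 0.188  LIN [-0.0007  0.0004 -0.0017] ROT [ 0.    0.   -0.02]
```

View pics/c10.png

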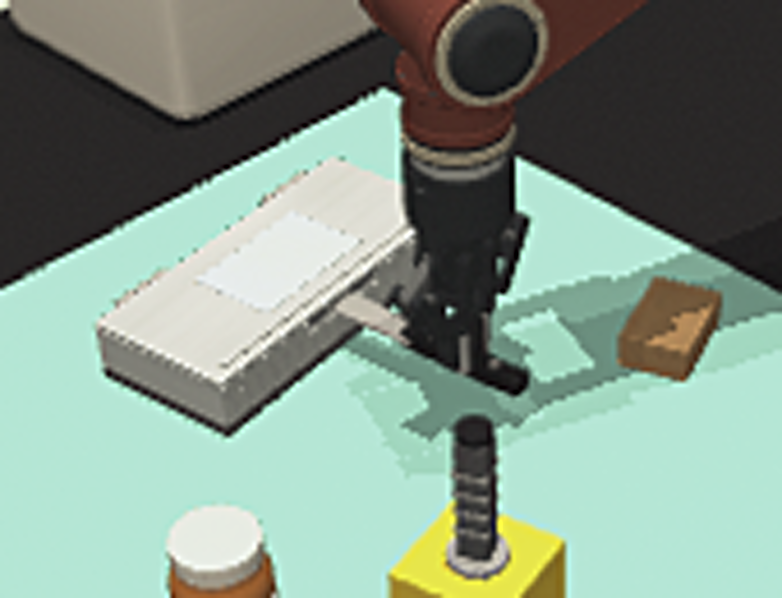

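Request:
apply_moves(commands=[{"linear": [-0.0005,0,-0.0146],"delta_rot": [0,0,0],"fingers": 255},{"linear": [-0.0015,0,-0.0233],"delta_rot": [0,0,0],"fingers": 255},{"linear": [-0.0034,0,-0.0318],"delta_rot": [0,0,0],"fingers": 255},{"linear": [-0.006,0,-0.04],"delta_rot": [0,0,0],"fingers": 255},{"linear": [-0.0094,0,-0.0482],"delta_rot": [0,0,0],"fingers": 255},{"linear": [-0.0134,0,-0.056],"delta_rot": [0,0,0],"fingers": 255},{"linear": [-0.018,0,-0.0633],"delta_rot": [0,0,0],"fingers": 255},{"linear": [-0.0234,0,-0.07],"delta_rot": [0,0,0],"fingers": 255}])

```text
time: 6.85
tool_pos: [0.5309, -0.1477, 0.1062]
tool_rot: [0.0, 0.661, 0.75, 0.0]
contact_force: [-0.9, 1.9, -2.4]
gripper_width: 0.19
```

```bash
python3 -c "
from h import *
go([.5282,-.1254,.0370],97.2)
c,_=grab('scene','6')
crop(c,200,100,370,230,4.6,'c11')"
```

```text
t6.85 at [ 0.5309 -0.1477  0.1062] phi 97.21 F [-0.9374  1.941  -2.4153] w 0.190  LIN [0.0224 0.0001 0.0692] ROT [0.05 0.01 0.01]
```

View pics/c11.png

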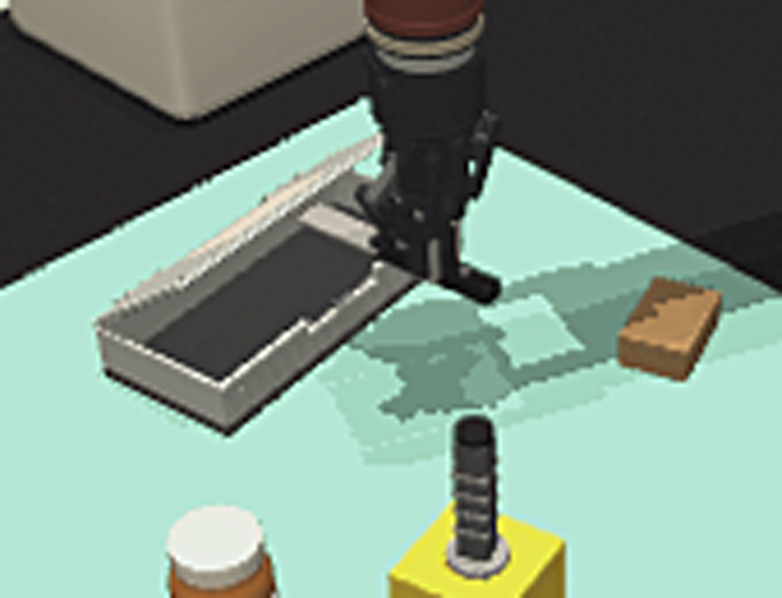

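Request:
apply_moves(commands=[{"linear": [-0.007,0,-0.0076],"delta_rot": [0,0,0],"fingers": 255},{"linear": [-0.015,0,-0.0145],"delta_rot": [0,0,0],"fingers": 255},{"linear": [-0.0236,0,-0.0205],"delta_rot": [0,0,0],"fingers": 255},{"linear": [-0.0328,0,-0.0256],"delta_rot": [0,0,0],"fingers": 255},{"linear": [-0.0424,0,-0.0297],"delta_rot": [0,0,0],"fingers": 255},{"linear": [-0.0524,0,-0.0327],"delta_rot": [0,0,0],"fingers": 255},{"linear": [-0.0627,0,-0.034],"delta_rot": [0,0,0],"fingers": 255},{"linear": [-0.073,0,-0.034],"delta_rot": [0,0,0],"fingers": 255}])

```text
time: 7.7
tool_pos: [0.5399, -0.2209, 0.1396]
tool_rot: [0.0, 0.661, 0.75, -0.0]
contact_force: [0.6, 2.9, -0.5]
gripper_width: 0.184
```

Request:
apply_moves(commands=[{"linear": [-0.006,0,0],"delta_rot": [0,0,0],"fingers": 255},{"linear": [-0.012,0,0],"delta_rot": [0,0,0],"fingers": 255},{"linear": [-0.016,0,0],"delta_rot": [0,0,0],"fingers": 255},{"linear": [-0.019,0,0],"delta_rot": [0,0,0],"fingers": 255},{"linear": [-0.019,0,0],"delta_rot": [0,0,0],"fingers": 255},{"linear": [-0.005,0,0],"delta_rot": [0,0,0],"fingers": 255},{"linear": [0.02,0,0],"delta_rot": [0,0,0],"fingers": 255},{"linear": [0.05,0,0],"delta_rot": [0,0,0],"fingers": 255}])

```text
time: 8.5
tool_pos: [0.5331, -0.1691, 0.1392]
tool_rot: [0.0, 0.662, 0.75, -0.0]
contact_force: [0.9, 0.2, -0.5]
gripper_width: 0.187
```

```bash
python3 -c "
from h import *
go([.5,.04,.10],102.5)
c,_=grab('scene','7');s,_=grab('side','7')
crop(c,180,60,370,230,4,'c12')
crop(s,270,40,430,220,4,'c13')"
```

```text
t8.50 at [ 0.5331 -0.1691  0.1392] phi 97.13 F [ 0.9012  0.2007 -0.4632] w 0.187  LIN [ 0.2116 -0.0069  0.0392] ROT [-0.    0.01 -5.37]
```

View pics/c12.png

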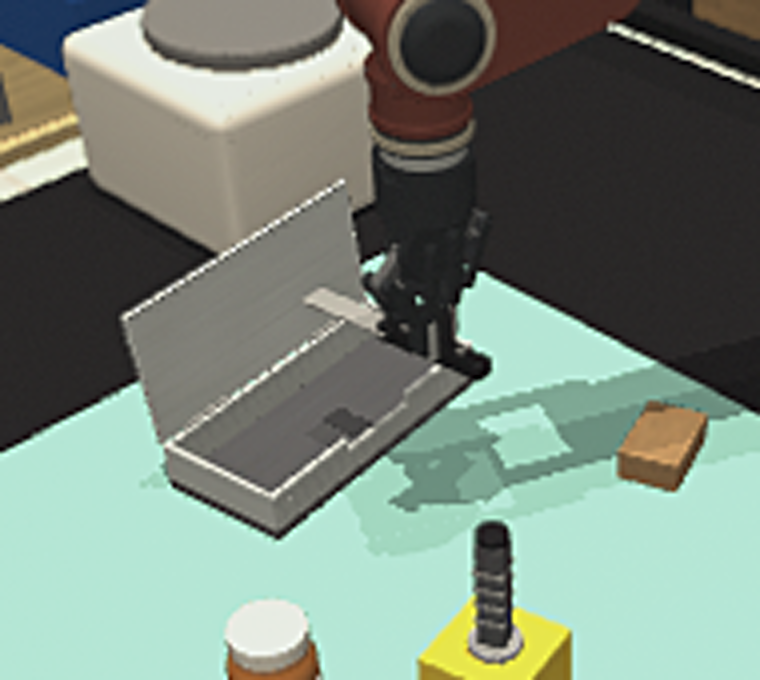

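View pics/c13.png

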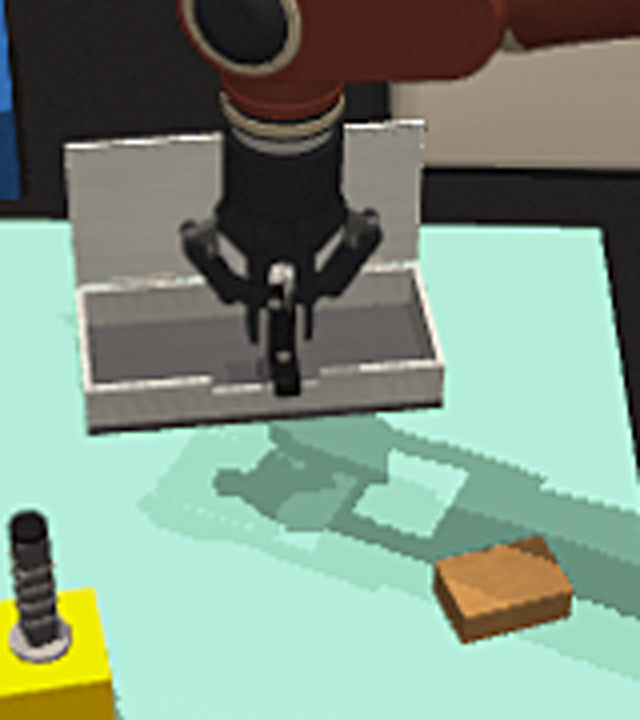

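Request:
apply_moves(commands=[{"linear": [0.04,-0.001,0],"delta_rot": [0,0,0],"fingers": 255},{"linear": [0.08,-0.003,0],"delta_rot": [0,0,-1],"fingers": 255},{"linear": [0.12,-0.004,0.01],"delta_rot": [0,0,-2],"fingers": 255},{"linear": [0.16,-0.006,0.02],"delta_rot": [0,0,-3],"fingers": 255},{"linear": [0.19,-0.007,0.03],"delta_rot": [0,0,-4],"fingers": 255},{"linear": [0.205,-0.007,0.039],"delta_rot": [0,0,-5],"fingers": 255},{"linear": [0.2115,-0.008,0.06],"delta_rot": [0,0,-5.4],"fingers": 255},{"linear": [0.2115,-0.008,0.08],"delta_rot": [0,0,-5.4],"fingers": 255}])

```text
time: 9.4
tool_pos: [0.4994, 0.0393, 0.0591]
tool_rot: [0.001, 0.624, 0.781, 0.0]
contact_force: [-0.2, 0.1, -0.6]
gripper_width: 0.189
```

```bash
python3 -c "
from h import *
go([.5012,.0407,.0060],102.5)"
```

```text
t9.40 at [0.4994 0.0393 0.0591] phi 102.71 F [-0.2391  0.1273 -0.6062] w 0.189  LIN [0.001  0.002  0.0531] ROT [0.08 0.05 0.21]
```

Request:
apply_moves(commands=[{"linear": [0.001,0.002,0.02],"delta_rot": [0,0,0],"fingers": 255},{"linear": [0.001,0.002,0.035],"delta_rot": [0,0,0],"fingers": 255},{"linear": [0.001,0.002,0.045],"delta_rot": [0,0,0],"fingers": 255},{"linear": [0.001,0.002,0.048],"delta_rot": [0,0,0],"fingers": 255},{"linear": [0.001,0.002,0.05],"delta_rot": [0,0,0],"fingers": 255},{"linear": [0.001,0.002,0.0505],"delta_rot": [0,0,0],"fingers": 255},{"linear": [0.001,0.002,0.0505],"delta_rot": [0,0,0],"fingers": 255},{"linear": [0.001,0.002,0.0505],"delta_rot": [0,0,0],"fingers": 255}])

```text
time: 10.2
tool_pos: [0.5013, 0.04, 0.0095]
tool_rot: [0.001, 0.625, 0.78, 0.0]
contact_force: [0.6, 0.7, -1.1]
gripper_width: 0.191
```

```bash
python3 -c "
from h import *
go([.5012,.0407,.0060],102.5)"
```

```text
t10.20 at [0.5013 0.04   0.0095] phi 102.60 F [ 0.6164  0.7304 -1.1453] w 0.191  LIN [0.0007 0.     0.0035] ROT [0.07 0.02 0.1 ]
```

Request:
apply_moves(commands=[{"linear": [0.0005,0,0.002],"delta_rot": [0,0,0],"fingers": 255},{"linear": [0.0005,0,0.003],"delta_rot": [0,0,0],"fingers": 255},{"linear": [0.0005,0,0.0036],"delta_rot": [0,0,0],"fingers": 255},{"linear": [0.0005,0,0.0036],"delta_rot": [0,0,0],"fingers": 255},{"linear": [0.0005,0,0.0036],"delta_rot": [0,0,0],"fingers": 150},{"linear": [0.0005,0,0.0036],"delta_rot": [0,0,0],"fingers": 100},{"linear": [0.0005,0,0.0036],"delta_rot": [0,0,0],"fingers": 0},{"linear": [0.0005,0,0.0036],"delta_rot": [0,0,0],"fingers": 0}])

```text
time: 11.0
tool_pos: [0.5006, 0.0406, 0.0051]
tool_rot: [0.0, 0.625, 0.78, 0.0]
contact_force: [0.1, 0.7, -0.1]
gripper_width: 0.86
```

```bash
python3 -c "
from h import *
go([.45,.25,.22],160)"
```

```text
t11.00 at [0.5006 0.0406 0.0051] phi 102.59 F [ 0.1469  0.6777 -0.1497] w 0.860  LIN [ 0.2154 -0.0037 -0.2149] ROT [  0.     0.   -57.41]
```

Request:
apply_moves(commands=[{"linear": [0,0,-0.05],"delta_rot": [0,0,0],"fingers": 0},{"linear": [0.02,0,-0.1],"delta_rot": [0,0,0],"fingers": 0},{"linear": [0.06,0,-0.14],"delta_rot": [0,0,0],"fingers": 0},{"linear": [0.1,0.02,-0.17],"delta_rot": [0,0,0],"fingers": 0},{"linear": [0.14,0.03,-0.2],"delta_rot": [0,0,0],"fingers": 0},{"linear": [0.18,0.05,-0.22],"delta_rot": [0,0,0],"fingers": 0},{"linear": [0.21,0.06,-0.23],"delta_rot": [0,0,0],"fingers": 0},{"linear": [0.21,0.06,-0.23],"delta_rot": [0,0,0],"fingers": 0}])

```text
time: 11.8
tool_pos: [0.5147, 0.2632, 0.2387]
tool_rot: [0.001, 0.623, 0.782, 0.003]
contact_force: [0.0, -0.8, -0.2]
gripper_width: 0.998
```

```bash
python3 -c "
from h import *
go([.5012,.0407,.0060],102.5)
grab('wrist','8')
im,_=grab('side','8'); crop(im,140,80,460,400,2,'c14')"
```

```text
t11.80 at [0.5147 0.2632 0.2387] phi 102.89 F [ 0.0059 -0.7877 -0.1951] w 0.998  LIN [-0.2144 -0.0641  0.2318] ROT [ 0.34 -0.12  0.39]
```

View pics/wrist_8.png

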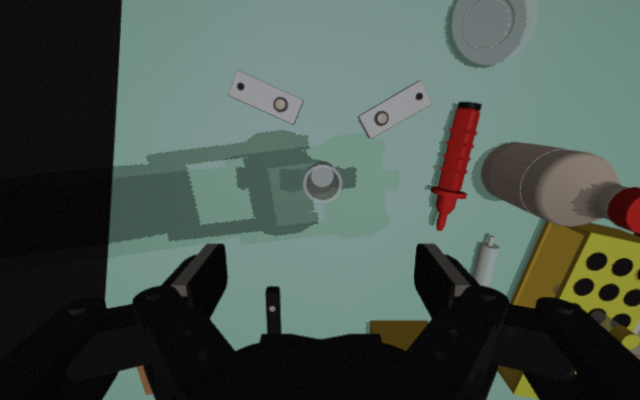

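View pics/c14.png

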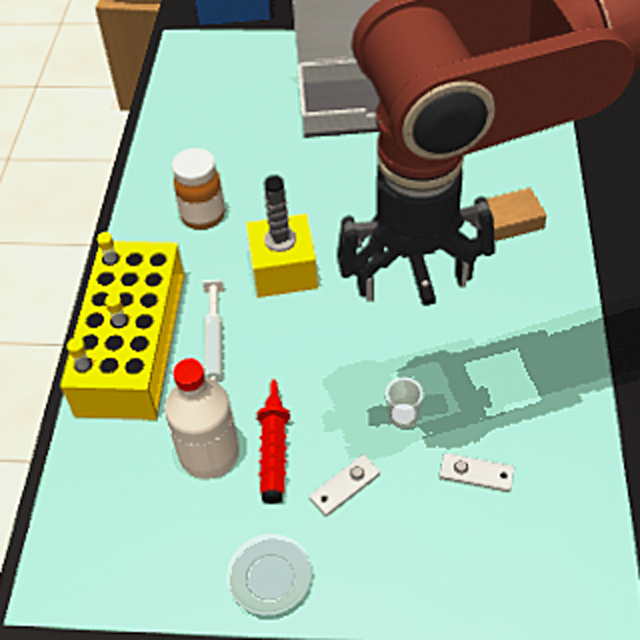

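```bash
cat >> h.py <<'E'
def tags(im,st,z=.010,roi=None,thr=110):
    hsv=cv2.cvtColor(im,cv2.COLOR_BGR2HSV); m=((hsv[...,1]<45)&(hsv[...,2]>thr)).astype(np.uint8)
    if roi is not None:
        k=np.zeros_like(m); k[roi[1]:roi[3],roi[0]:roi[2]]=1; m*=k
    m=cv2.morphologyEx(m,cv2.MORPH_OPEN,np.ones((3,3),np.uint8))
    out=[]
    for c in cv2.findContours(m,cv2.RETR_EXTERNAL,cv2.CHAIN_APPROX_NONE)[0]:
        if cv2.contourArea(c)<400: continue
        h=cv2.convexHull(c)[:,0]
        W=np.array([onz("wrist",u,v,z,st)[:2] for u,v in h])*1000
        r=cv2.minAreaRect(W.astype(np.float32)); b=cv2.boxPoints(r); 
        e=b[1]-b[0] if np.linalg.norm(b[1]-b[0])>np.linalg.norm(b[2]-b[1]) else b[2]-b[1]
        out.append((np.round(c[:,0].mean(0)),np.array(r[0]),np.array(r[1]),np.degrees(np.arctan2(e[1],e[0]))))
    return out
E
python3 - <<'E'
from h import *
st=state(); im=cv2.imread("pics/wrist_8.png")
for t in tags(im,st,roi=(200,50,450,150)): print(t)
for u,v in [(280,104),(382,118)]: print("pin",onz("wrist",u,v,.015,st))
for u,v in [(240.5,87),(419.5,97)]: print("hole",onz("wrist",u,v,.010,st))
crop(im,220,50,450,220,3.4,"c15")
for k in ("3","4","6"):
    crop(cv2.imread(f"pics/scene_{k}.png"),300,200,420,320,2,"r"+k)
E
```

```text
(array([333., 100.]), array([497.881 , 333.0156]), array([284.7428, 106.081 ]), np.float32(12.651886))
pin [0.4526 0.32   0.015 ]
pin [0.5672 0.3304 0.015 ]
hole [0.4059 0.328  0.01  ]
hole [0.6029 0.3616 0.01  ]
```

View pics/c15.png

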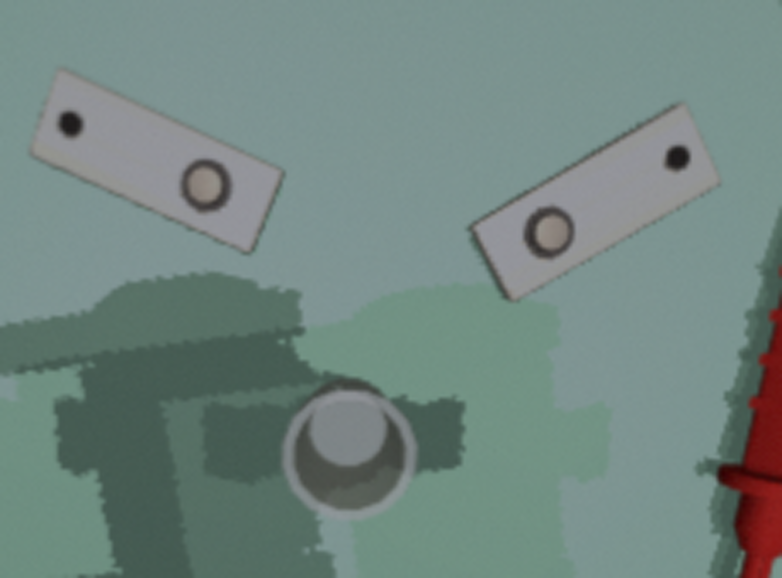

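View pics/r6.png

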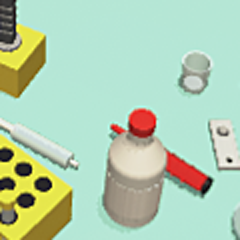

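```bash
sed -i 's/hsv\[...,1\]<45/hsv[...,1]<28/' h.py
python3 - <<'E'
from h import *
st=state(); im=cv2.imread("pics/wrist_8.png")
for t in tags(im,st,roi=(200,50,450,150)): print(t)
for nm,L in (("A",[(683,103),(720,183),(512,300),(471,228)]),("B",[(60,67),(284,172),(249,253),(31,153)])):
    W=np.array([onz("wrist",220+u/3.4,50+v/3.4,.010,st)[:2] for u,v in L]); r=cv2.minAreaRect((W*1000).astype(np.float32)); print(nm,W.mean(0),r)
E
```

```text
(array([396., 109.]), array([580.2106, 342.3878]), array([78.2127, 29.9021]), np.float32(43.138645))
(array([265.,  97.]), array([434.5544, 323.3959]), array([30.2091, 79.2865]), np.float32(-11.135201))
A [0.5802 0.3419] ((580.1109619140625, 341.6586608886719), (78.00187683105469, 28.742660522460938), 42.718082427978516)
B [0.4357 0.3231] ((435.70892333984375, 323.08233642578125), (28.786022186279297, 78.52680206298828), 78.5225601196289)
```

```bash
python3 -c "
from h import *
go([.582,.345,.13],43)"
```

```text
t11.90 at [0.5133 0.2593 0.2352] phi 102.70 F [-0.4652 -0.9397  0.4545] w 1.002  LIN [0.0686 0.0859 0.1052] ROT [ 0.02  0.02 59.7 ]
```

Request:
apply_moves(commands=[{"linear": [0.0686,0.086,0.105],"delta_rot": [0,0,59.7],"fingers": 0},{"linear": [0.0686,0.086,0.105],"delta_rot": [0,0,59.7],"fingers": 0},{"linear": [0.0686,0.086,0.105],"delta_rot": [0,0,59.7],"fingers": 0},{"linear": [0.0686,0.086,0.105],"delta_rot": [0,0,59.7],"fingers": 0},{"linear": [0.0686,0.086,0.105],"delta_rot": [0,0,59.7],"fingers": 0},{"linear": [0.0686,0.086,0.105],"delta_rot": [0,0,59.7],"fingers": 0},{"linear": [0.0686,0.086,0.105],"delta_rot": [0,0,59.7],"fingers": 0},{"linear": [0.0686,0.086,0.105],"delta_rot": [0,0,59.7],"fingers": 0}])

```text
time: 12.7
tool_pos: [0.5819, 0.3423, 0.1287]
tool_rot: [0.0, 0.931, 0.365, -0.001]
contact_force: [0.3, -0.4, 0.1]
gripper_width: 1.005
```

```bash
python3 -c "
from h import *
im,_=grab('wrist','8b')
im,st=grab('wrist','9')
for t in tags(im,st,roi=(230,100,420,340)): print(t)
go([.582,.345,.13],43)"
```

```text
(array([344., 295.]), array([520.9308, 255.3872]), array([25.8124, 24.7024]), np.float32(43.480648))
(array([317., 157.]), array([599.27  , 362.3305]), array([35.3602, 29.4229]), np.float32(42.994724))
t12.80 at [0.5821 0.3429 0.1292] phi 42.99 F [ 0.0287 -0.0385 -0.0847] w 1.006  LIN [ 0.0014 -0.0016 -0.0008] ROT [-0.02  0.09 -0.01]
```

View pics/wrist_9.png

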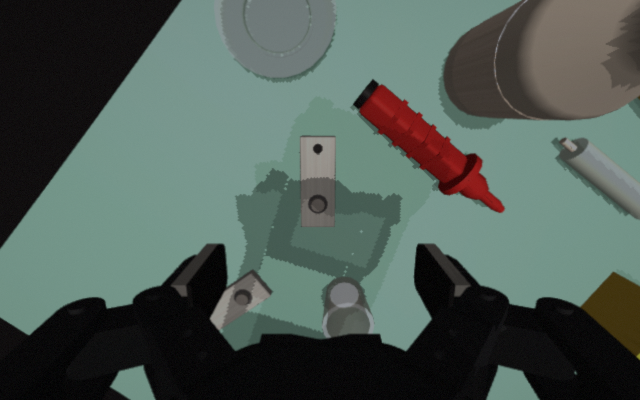

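```bash
python3 -c "
from h import *
st=state()
a=onz('wrist',318,136,.01,st);b=onz('wrist',318,226,.01,st);p=onz('wrist',318,204,.015,st)
print(a,b,(a+b)/2,np.linalg.norm(a-b),p)
c=(a+b)/2; j=onz('wrist',343,293,0.0,st); print('jar',j, totool(j-c), 'tagB pin',totool(onz('wrist',243,297,.015,st)-c))
print('red',totool(onz('wrist',357,105,.01,st)-c),totool(onz('wrist',440,190,.01,st)-c))
go([c[0],c[1],.004],43)"
```

```text
[0.6132 0.3749 0.01  ] [0.5553 0.3212 0.01  ] [0.5843 0.348  0.01  ] 0.07902018030685652 [0.5715 0.3361 0.015 ]
jar [0.5179 0.2529 0.    ] [-0.1134  0.0243  0.0102] tagB pin [-0.1081 -0.07   -0.0048]
red [ 0.064   0.0314 -0.0001] [-0.0064  0.1051 -0.    ]
t12.80 at [0.5821 0.3429 0.1292] phi 42.99 F [ 0.0287 -0.0385 -0.0847] w 1.006  LIN [ 0.0053 -0.0022  0.1252] ROT [-0.02  0.09 -0.01]
```

Request:
apply_moves(commands=[{"linear": [0.0053,-0.002,0.03],"delta_rot": [0,0,0],"fingers": 60},{"linear": [0.0053,-0.002,0.06],"delta_rot": [0,0,0],"fingers": 60},{"linear": [0.0053,-0.002,0.09],"delta_rot": [0,0,0],"fingers": 60},{"linear": [0.0053,-0.002,0.11],"delta_rot": [0,0,0],"fingers": 60},{"linear": [0.0053,-0.002,0.12],"delta_rot": [0,0,0],"fingers": 60},{"linear": [0.0053,-0.002,0.1245],"delta_rot": [0,0,0],"fingers": 60},{"linear": [0.0053,-0.002,0.1245],"delta_rot": [0,0,0],"fingers": 60},{"linear": [0.0053,-0.002,0.1245],"delta_rot": [0,0,0],"fingers": 60}])

```text
time: 13.6
tool_pos: [0.5859, 0.3498, 0.0073]
tool_rot: [-0.0, 0.931, 0.366, 0.001]
contact_force: [0.5, 0.4, 0.3]
gripper_width: 0.761
```

Request:
apply_moves(commands=[{"linear": [0,0,0],"delta_rot": [0,0,0],"fingers": 255},{"linear": [0,0,0],"delta_rot": [0,0,0],"fingers": 255},{"linear": [0,0,0],"delta_rot": [0,0,0],"fingers": 255},{"linear": [0,0,0],"delta_rot": [0,0,0],"fingers": 255},{"linear": [0,0,0],"delta_rot": [0,0,0],"fingers": 255},{"linear": [0,0,0],"delta_rot": [0,0,0],"fingers": 255},{"linear": [0,0,-0.03],"delta_rot": [0,0,0],"fingers": 255},{"linear": [0,0,-0.07],"delta_rot": [0,0,0],"fingers": 255}])

```text
time: 14.4
tool_pos: [0.5823, 0.3482, 0.0724]
tool_rot: [0.0, 0.931, 0.366, -0.004]
contact_force: [-0.3, 0.5, -0.7]
gripper_width: 0.316
```

```bash
python3 -c "
from h import *
go([.62,-.15,.2],98)
grab('wrist','10')"
```

```text
t14.40 at [0.5823 0.3482 0.0724] phi 42.90 F [-0.2523  0.4504 -0.7165] w 0.316  LIN [-0.3123  0.3903 -0.1263] ROT [ -0.32   0.31 -55.1 ]
```

View pics/wrist_10.png

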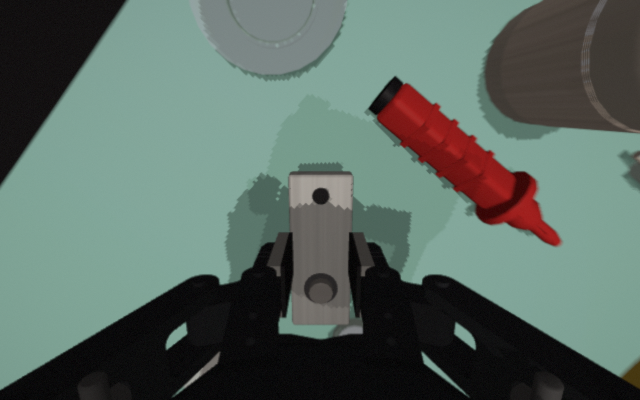

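```bash
python3 -c "
from h import *
go([.585,-.19,.26],97.2)"
```

```text
t14.45 at [0.5877 0.3508 0.0832] phi 42.91 F [4.4471 1.7386 5.3006] w 0.311  LIN [-0.3688  0.3948 -0.1787] ROT [  0.34  -0.34 -54.29]
```

Request:
apply_moves(commands=[{"linear": [0,0,-0.05],"delta_rot": [0,0,0],"fingers": 255},{"linear": [0,0,-0.1],"delta_rot": [0,0,-8],"fingers": 255},{"linear": [-0.02,0.02,-0.14],"delta_rot": [0,0,-16],"fingers": 255},{"linear": [-0.05,0.053,-0.16],"delta_rot": [0,0,-24],"fingers": 255},{"linear": [-0.08,0.086,-0.175],"delta_rot": [0,0,-32],"fingers": 255},{"linear": [-0.11,0.118,-0.178],"delta_rot": [0,0,-40],"fingers": 255},{"linear": [-0.14,0.15,-0.178],"delta_rot": [0,0,-48],"fingers": 255},{"linear": [-0.17,0.182,-0.178],"delta_rot": [0,0,-54.3],"fingers": 255}])

```text
time: 15.25
tool_pos: [0.5839, 0.0987, 0.2536]
tool_rot: [0.0, 0.659, 0.752, 0.0]
contact_force: [1.0, 0.1, -1.2]
gripper_width: 0.317
```

```bash
python3 -c "
from h import *
go([.585,-.19,.26],97.2)"
```

```text
t15.25 at [0.5839 0.0987 0.2536] phi 97.50 F [ 0.9833  0.1325 -1.25  ] w 0.317  LIN [-0.2864 -0.0366 -0.0064] ROT [0.03 0.   0.3 ]
```

Request:
apply_moves(commands=[{"linear": [-0.05,-0.006,-0.006],"delta_rot": [0,0,0.3],"fingers": 255},{"linear": [-0.1,-0.012,-0.006],"delta_rot": [0,0,0.3],"fingers": 255},{"linear": [-0.15,-0.02,-0.006],"delta_rot": [0,0,0.3],"fingers": 255},{"linear": [-0.2,-0.026,-0.006],"delta_rot": [0,0,0.3],"fingers": 255},{"linear": [-0.25,-0.032,-0.006],"delta_rot": [0,0,0.3],"fingers": 255},{"linear": [-0.286,-0.0366,-0.006],"delta_rot": [0,0,0.3],"fingers": 255},{"linear": [-0.286,-0.0366,-0.006],"delta_rot": [0,0,0.3],"fingers": 255},{"linear": [-0.286,-0.0366,-0.006],"delta_rot": [0,0,0.3],"fingers": 255}])

```text
time: 16.05
tool_pos: [0.5834, -0.1885, 0.2589]
tool_rot: [-0.001, 0.664, 0.748, 0.0]
contact_force: [0.6, 0.6, -2.2]
gripper_width: 0.316
```

```bash
python3 -c "
from h import *
grab('wrist','x')
im,st=grab('wrist','11'); print(st['tool_pos'])
im,_=grab('side','11'); crop(im,240,60,440,200,4,'c16')
go([.585,-.19,.26],97.2)"
```

```text
[ 0.5836 -0.1875  0.2591]
t16.20 at [ 0.5838 -0.1867  0.2595] phi 96.99 F [ 0.3231  0.3253 -0.0813] w 0.313  LIN [-0.0035  0.0008 -0.0005] ROT [-0.01 -0.03 -0.21]
```

View pics/wrist_11.png

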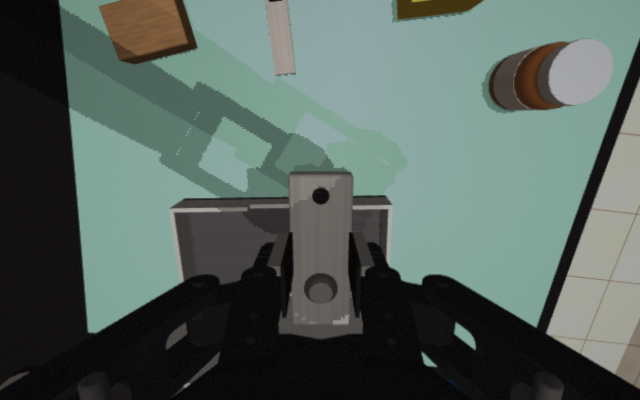

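View pics/c16.png

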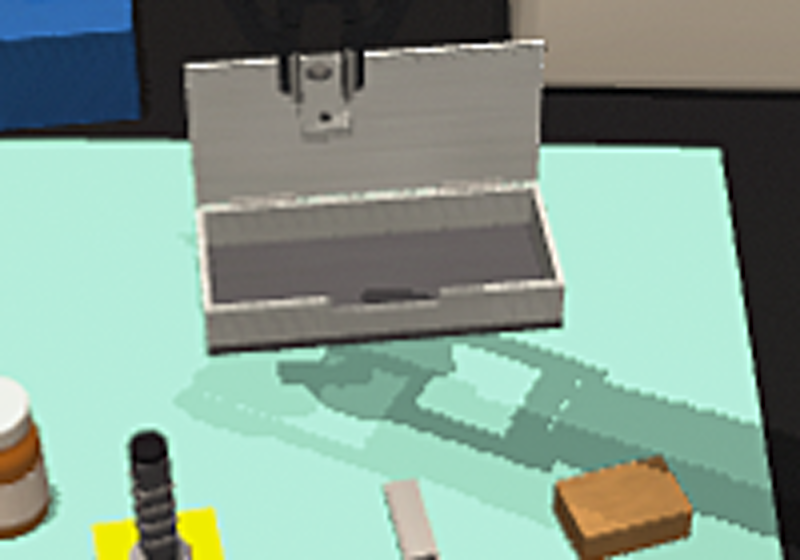

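```bash
python3 -c "
from h import *
im=cv2.imread('pics/wrist_11.png'); im=cv2.convertScaleAbs(im,alpha=1.6)
crop(im,160,185,300,235,5.5,'c17');crop(im,340,185,400,285,5.5,'c18')"
```

```text
(no output)
```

View pics/c17.png

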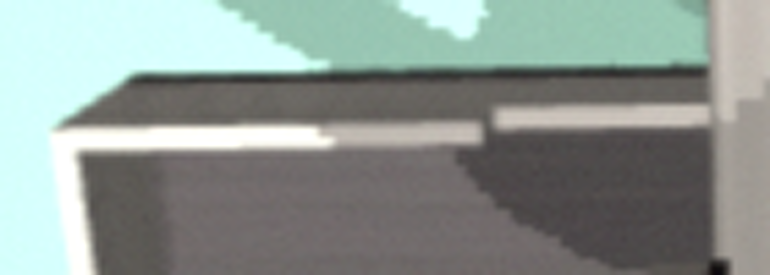

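View pics/c18.png

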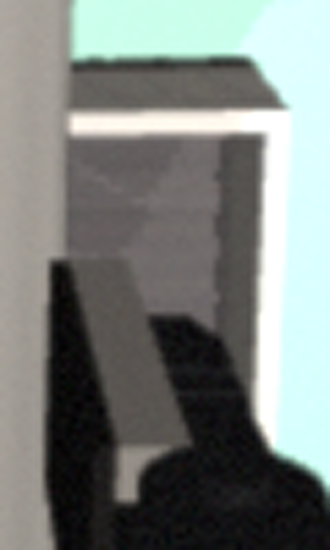

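```bash
python3 -c "
from h import *
st=state(); st['tool_pos']=np.array([0.5836,-0.1875,0.2591])
a=onz('wrist',169.8,208.5,.045,st);b=onz('wrist',392.7,204.6,.045,st)
c=onz('wrist',184.2,199,.0,st);d=onz('wrist',385.5,195.9,.0,st)
for p,q in((a,b),(c,d)):
  v=q-p;L=np.linalg.norm(v);yh=v/L;xh=np.array([yh[1],-yh[0],0]);print(p,q,L,np.degrees(np.arctan2(yh[1],yh[0])),'centre',(p+q)/2+.06*xh)
"
```

```text
[ 0.4104 -0.2562  0.045 ] [ 0.6731 -0.2191  0.045 ] 0.26538720421540246 8.056124278327518 centre [ 0.5502 -0.2971  0.045 ]
[ 0.4086 -0.2575  0.    ] [ 0.6739 -0.2205  0.    ] 0.2678192577460898 7.928294549561787 centre [ 0.5495 -0.2984  0.    ]
```

```bash
python3 -c "
from h import *
go([.5946,-.290,.018],98)"
```

```text
t16.20 at [ 0.5838 -0.1867  0.2595] phi 96.99 F [ 0.3231  0.3253 -0.0813] w 0.313  LIN [-0.104  -0.0019  0.2414] ROT [-0.01 -0.03 -1.01]
```

Request:
apply_moves(commands=[{"linear": [-0.05,-0.001,0.01],"delta_rot": [0,0,-1],"fingers": 255},{"linear": [-0.09,-0.002,0.03],"delta_rot": [0,0,-1],"fingers": 255},{"linear": [-0.104,-0.002,0.07],"delta_rot": [0,0,-1],"fingers": 255},{"linear": [-0.104,-0.002,0.11],"delta_rot": [0,0,-1],"fingers": 255},{"linear": [-0.104,-0.002,0.15],"delta_rot": [0,0,-1],"fingers": 255},{"linear": [-0.104,-0.002,0.17],"delta_rot": [0,0,-1],"fingers": 255},{"linear": [-0.104,-0.002,0.18],"delta_rot": [0,0,-1],"fingers": 255},{"linear": [-0.104,-0.002,0.18],"delta_rot": [0,0,-1],"fingers": 255}])

```text
time: 17.0
tool_pos: [0.5938, -0.2898, 0.0782]
tool_rot: [-0.001, 0.656, 0.755, -0.0]
contact_force: [0.2, 0.8, -0.5]
gripper_width: 0.315
```

```bash
python3 -c "
from h import *
grab('scene','12')
go([.5946,-.290,.018],98)
im,_=grab('side','12'); crop(im,240,60,440,200,4,'c19')
im,_=grab('wrist','12'); 
"
```

```text
t17.05 at [ 0.5948 -0.2907  0.0802] phi 97.98 F [ 0.6425 -0.2692  0.4   ] w 0.313  LIN [ 0.0007 -0.0002  0.0622] ROT [ 0.02  0.01 -0.02]
```

View pics/c19.png

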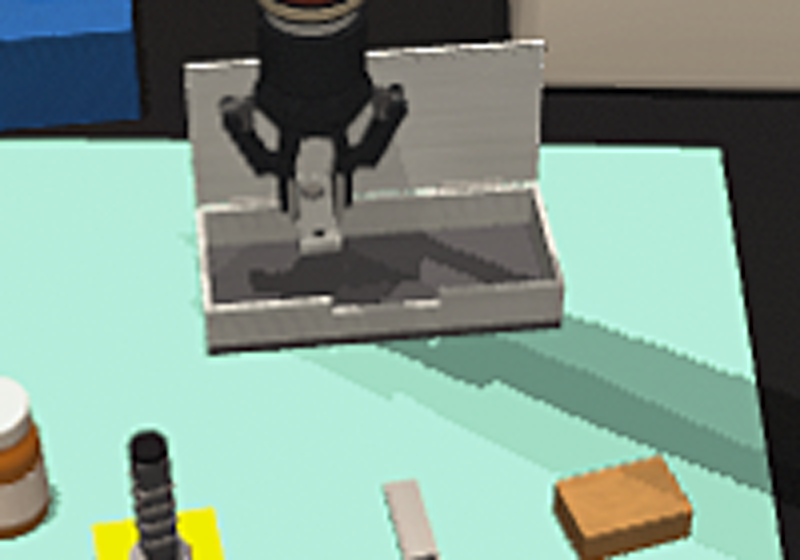

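View pics/wrist_12.png

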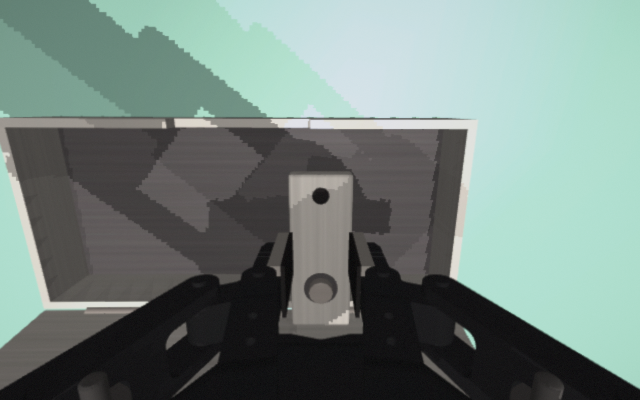

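Request:
apply_moves(commands=[{"linear": [0,0,0.02],"delta_rot": [0,0,0],"fingers": 255},{"linear": [0,0,0.035],"delta_rot": [0,0,0],"fingers": 255},{"linear": [0,0,0.047],"delta_rot": [0,0,0],"fingers": 255},{"linear": [0,0,0.055],"delta_rot": [0,0,0],"fingers": 255},{"linear": [0,0,0.058],"delta_rot": [0,0,0],"fingers": 255},{"linear": [0,0,0.06],"delta_rot": [0,0,0],"fingers": 255},{"linear": [0,0,0.06],"delta_rot": [0,0,0],"fingers": 255},{"linear": [0,0,0.06],"delta_rot": [0,0,0],"fingers": 255}])

```text
time: 17.95
tool_pos: [0.5947, -0.2918, 0.0204]
tool_rot: [0.001, 0.657, 0.754, 0.0]
contact_force: [0.2, -0.0, -0.3]
gripper_width: 0.311
```

```bash
python3 -c "
from h import *
go([.5946,-.290,.016],98)"
```

```text
t17.95 at [ 0.5947 -0.2918  0.0204] phi 97.89 F [ 0.2378 -0.0355 -0.3392] w 0.311  LIN [0.0018 0.0002 0.0044] ROT [ 0.05  0.04 -0.11]
```

Request:
apply_moves(commands=[{"linear": [0,0,0.0015],"delta_rot": [0,0,0],"fingers": 255},{"linear": [0,0,0.003],"delta_rot": [0,0,0],"fingers": 255},{"linear": [0,0,0.004],"delta_rot": [0,0,0],"fingers": 255},{"linear": [0,0,0.0045],"delta_rot": [0,0,0],"fingers": 255},{"linear": [0,0,0.0045],"delta_rot": [0,0,0],"fingers": 100},{"linear": [0,0,0.0045],"delta_rot": [0,0,0],"fingers": 100},{"linear": [0,0,0.0045],"delta_rot": [0,0,0],"fingers": 100},{"linear": [0,0,0.0045],"delta_rot": [0,0,0],"fingers": 100}])

```text
time: 18.75
tool_pos: [0.5941, -0.2914, 0.0149]
tool_rot: [-0.0, 0.657, 0.754, -0.0]
contact_force: [-0.4, 0.6, -0.3]
gripper_width: 0.607
```

Request:
apply_moves(commands=[{"linear": [0,0,-0.03],"delta_rot": [0,0,0],"fingers": 100},{"linear": [0,0,-0.07],"delta_rot": [0,0,0],"fingers": 100},{"linear": [0,0,-0.12],"delta_rot": [0,0,0],"fingers": 60},{"linear": [0,0,-0.17],"delta_rot": [0,0,0],"fingers": 0},{"linear": [0.04,0,-0.2],"delta_rot": [0,0,0],"fingers": 0},{"linear": [0.08,0,-0.2],"delta_rot": [0,0,0],"fingers": 0},{"linear": [0.08,0,-0.2],"delta_rot": [0,0,0],"fingers": 0},{"linear": [0.08,0,-0.2],"delta_rot": [0,0,0],"fingers": 0}])

```text
time: 19.55
tool_pos: [0.5831, -0.2117, 0.215]
tool_rot: [0.0, 0.656, 0.755, -0.0]
contact_force: [-0.2, -0.7, 0.2]
gripper_width: 1.002
```

```bash
python3 -c "
from h import *
im,st=grab('wrist','13')
im2,_=grab('side','13'); crop(im2,240,60,440,400,1.8,'c20')
go([.46,.26,.22],170)
"
```

```text
t19.65 at [ 0.5829 -0.2128  0.2142] phi 97.87 F [ 1.1093  0.495  -0.2833] w 0.999  LIN [ 0.4851 -0.0571 -0.0055] ROT [ -0.05  -0.06 -72.13]
```

View pics/wrist_13.png

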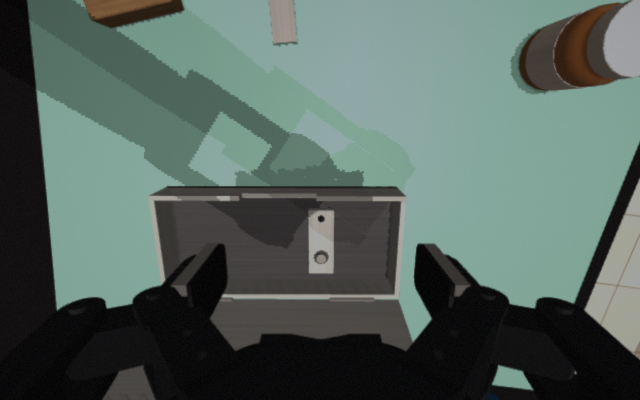

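View pics/c20.png

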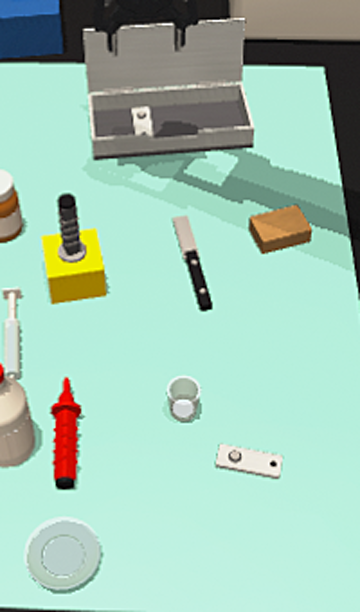

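```bash
python3 -c "
from h import *
go([.437,.327,.215],169)
"
```

```text
t19.65 at [ 0.5829 -0.2128  0.2142] phi 97.87 F [ 1.1093  0.495  -0.2833] w 0.999  LIN [ 0.5547 -0.0707 -0.0005] ROT [ -0.05  -0.06 -71.13]
```

Request:
apply_moves(commands=[{"linear": [0.555,-0.071,0],"delta_rot": [0,0,-71],"fingers": 0},{"linear": [0.555,-0.071,0],"delta_rot": [0,0,-71],"fingers": 0},{"linear": [0.555,-0.071,0],"delta_rot": [0,0,-71],"fingers": 0},{"linear": [0.555,-0.071,0],"delta_rot": [0,0,-71],"fingers": 0},{"linear": [0.555,-0.071,0],"delta_rot": [0,0,-71],"fingers": 0},{"linear": [0.555,-0.071,0],"delta_rot": [0,0,-71],"fingers": 0},{"linear": [0.555,-0.071,0],"delta_rot": [0,0,-71],"fingers": 0},{"linear": [0.555,-0.071,0],"delta_rot": [0,0,-71],"fingers": 0}])

```text
time: 20.45
tool_pos: [0.4782, 0.1746, 0.2146]
tool_rot: [-0.0, 0.114, 0.993, -0.0]
contact_force: [0.7, 0.7, -0.1]
gripper_width: 0.999
```

```bash
python3 -c "
from h import *
go([.437,.327,.13],169)
"
```

```text
t20.45 at [0.4782 0.1746 0.2146] phi 166.90 F [ 0.7046  0.7316 -0.0723] w 0.999  LIN [0.0746 0.1391 0.0846] ROT [-0.03 -0.03 -2.1 ]
```

Request:
apply_moves(commands=[{"linear": [0.075,0.139,0.085],"delta_rot": [0,0,-2.1],"fingers": 0},{"linear": [0.075,0.139,0.085],"delta_rot": [0,0,-2.1],"fingers": 0},{"linear": [0.075,0.139,0.085],"delta_rot": [0,0,-2.1],"fingers": 0},{"linear": [0.075,0.139,0.085],"delta_rot": [0,0,-2.1],"fingers": 0},{"linear": [0.075,0.139,0.085],"delta_rot": [0,0,-2.1],"fingers": 0},{"linear": [0.075,0.139,0.085],"delta_rot": [0,0,-2.1],"fingers": 0},{"linear": [0.075,0.139,0.085],"delta_rot": [0,0,-2.1],"fingers": 0},{"linear": [0.075,0.139,0.085],"delta_rot": [0,0,-2.1],"fingers": 0}])

```text
time: 21.25
tool_pos: [0.4388, 0.3255, 0.1311]
tool_rot: [0.001, 0.099, 0.995, 0.0]
contact_force: [0.3, 0.2, -0.6]
gripper_width: 0.997
```

```bash
python3 -c "
from h import *
grab('wrist','x')
im,st=grab('wrist','14')
for t in tags(im,st,roi=(230,100,420,340),thr=60): print(t)
go([.437,.327,.13],169)
"
```

```text
(array([259., 300.]), array([533.5466, 241.729 ]), array([48.5047, 72.6474]), np.float32(-13.22065))
(array([323., 185.]), array([436.0751, 328.231 ]), array([29.7724, 80.1867]), np.float32(-11.1503))
t21.35 at [0.4385 0.3257 0.131 ] phi 168.65 F [ 0.1621  0.2891 -0.0889] w 1.001  LIN [0.0017 0.001  0.001 ] ROT [ 0.05  0.07 -0.35]
```

View pics/wrist_14.png

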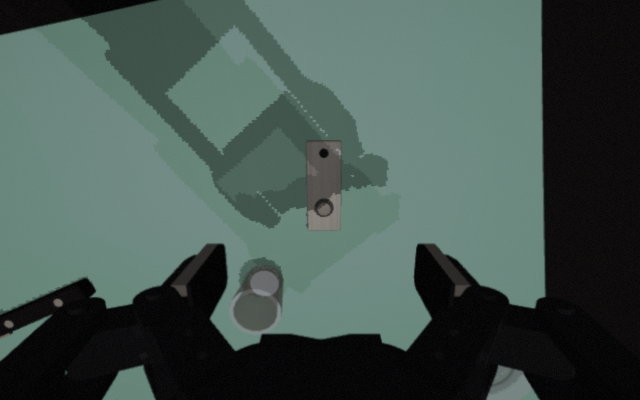

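```bash
python3 -c "
from h import *
go([.4361,.3282,.0045],168.85)
"
```

```text
t21.35 at [0.4385 0.3257 0.131 ] phi 168.65 F [ 0.1621  0.2891 -0.0889] w 1.001  LIN [0.003  0.0019 0.1265] ROT [ 0.05  0.07 -0.2 ]
```

Request:
apply_moves(commands=[{"linear": [0.003,0.002,0.03],"delta_rot": [0,0,0],"fingers": 60},{"linear": [0.003,0.002,0.06],"delta_rot": [0,0,0],"fingers": 60},{"linear": [0.003,0.002,0.09],"delta_rot": [0,0,0],"fingers": 60},{"linear": [0.003,0.002,0.11],"delta_rot": [0,0,0],"fingers": 60},{"linear": [0.003,0.002,0.12],"delta_rot": [0,0,0],"fingers": 60},{"linear": [0.003,0.002,0.1265],"delta_rot": [0,0,0],"fingers": 60},{"linear": [0.003,0.002,0.1265],"delta_rot": [0,0,0],"fingers": 60},{"linear": [0.003,0.002,0.1265],"delta_rot": [0,0,0],"fingers": 100}])

```text
time: 22.15
tool_pos: [0.436, 0.3293, 0.0049]
tool_rot: [0.001, 0.098, 0.995, 0.001]
contact_force: [0.4, -1.2, -0.6]
gripper_width: 0.617
```

Request:
apply_moves(commands=[{"linear": [0,0,0],"delta_rot": [0,0,0],"fingers": 255},{"linear": [0,0,0],"delta_rot": [0,0,0],"fingers": 255},{"linear": [0,0,0],"delta_rot": [0,0,0],"fingers": 255},{"linear": [0,0,0],"delta_rot": [0,0,0],"fingers": 255},{"linear": [0,0,0],"delta_rot": [0,0,0],"fingers": 255},{"linear": [0,0,-0.04],"delta_rot": [0,0,0],"fingers": 255},{"linear": [0,0,-0.09],"delta_rot": [0,0,0],"fingers": 255},{"linear": [0,0,-0.14],"delta_rot": [0,0,0],"fingers": 255}])

```text
time: 22.95
tool_pos: [0.4341, 0.3284, 0.1443]
tool_rot: [-0.001, 0.098, 0.995, -0.001]
contact_force: [0.6, 1.1, -1.2]
gripper_width: 0.32
```

```bash
python3 -c "
from h import *
grab('wrist','15')
go([.505,-.19,.23],98)
"
```

```text
t23.00 at [0.4392 0.3315 0.1554] phi 168.76 F [4.6835 2.8889 4.7973] w 0.320  LIN [-0.167  -0.4979 -0.0775] ROT [ 0.88  0.22 70.77]
```

View pics/wrist_15.png

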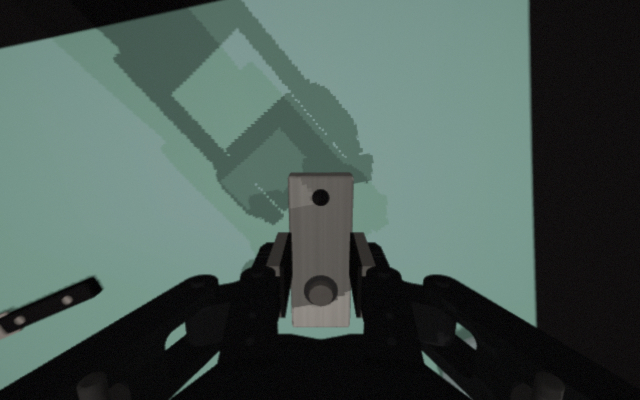

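Good grip on tag 2 (pin at (320,290)). Carry it to the case.

Request:
apply_moves(commands=[{"linear": [-0.01,-0.03,-0.04],"delta_rot": [0,0,8],"fingers": 255},{"linear": [-0.02,-0.06,-0.07],"delta_rot": [0,0,16],"fingers": 255},{"linear": [-0.035,-0.105,-0.078],"delta_rot": [0,0,24],"fingers": 255},{"linear": [-0.05,-0.15,-0.078],"delta_rot": [0,0,32],"fingers": 255},{"linear": [-0.065,-0.195,-0.078],"delta_rot": [0,0,40],"fingers": 255},{"linear": [-0.08,-0.24,-0.078],"delta_rot": [0,0,48],"fingers": 255},{"linear": [-0.095,-0.285,-0.078],"delta_rot": [0,0,56],"fingers": 255},{"linear": [-0.11,-0.33,-0.078],"delta_rot": [0,0,64],"fingers": 255}])

```text
time: 23.8
tool_pos: [0.4783, -0.018, 0.2214]
tool_rot: [0.0, 0.613, 0.79, 0.0]
contact_force: [0.4, -0.2, -0.8]
gripper_width: 0.321
```

```bash
python3 -c "
from h import *
go([.505,-.302,.215],98)
"
```

```text
t23.80 at [ 0.4783 -0.018   0.2214] phi 104.43 F [ 0.3708 -0.2358 -0.8362] w 0.321  LIN [-0.2817 -0.0449  0.0064] ROT [0.04 0.   6.43]
```

Request:
apply_moves(commands=[{"linear": [-0.05,-0.008,0],"delta_rot": [0,0,2],"fingers": 255},{"linear": [-0.1,-0.016,0],"delta_rot": [0,0,4],"fingers": 255},{"linear": [-0.15,-0.024,0],"delta_rot": [0,0,6.4],"fingers": 255},{"linear": [-0.2,-0.032,0],"delta_rot": [0,0,6.4],"fingers": 255},{"linear": [-0.25,-0.04,0.01],"delta_rot": [0,0,6.4],"fingers": 255},{"linear": [-0.282,-0.045,0.04],"delta_rot": [0,0,6.4],"fingers": 255},{"linear": [-0.282,-0.045,0.08],"delta_rot": [0,0,6.4],"fingers": 255},{"linear": [-0.282,-0.045,0.12],"delta_rot": [0,0,6.4],"fingers": 255}])

```text
time: 24.6
tool_pos: [0.5068, -0.302, 0.1004]
tool_rot: [0.001, 0.655, 0.756, 0.0]
contact_force: [0.3, 0.5, -1.2]
gripper_width: 0.323
```

```bash
python3 -c "
from h import *
grab('wrist','x')
go([.5054,-.3028,.016],98)
grab('wrist','16')
"
```

```text
t24.65 at [ 0.5023 -0.298   0.0916] phi 98.26 F [-4.47    1.5285 -5.7415] w 0.320  LIN [-0.0059  0.003   0.0756] ROT [-0.51 -0.53  0.26]
```

View pics/wrist_16.png

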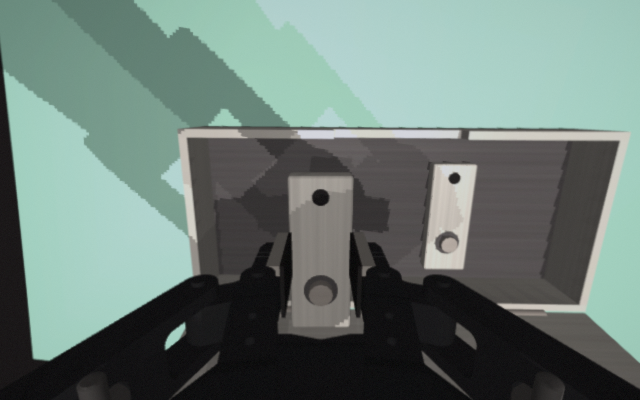

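```bash
python3 -c "
from h import *
go([.5054,-.3028,.016],98)
"
```

```text
t24.70 at [ 0.5023 -0.2974  0.0939] phi 98.31 F [-0.7182  0.2016 -2.339 ] w 0.323  LIN [-0.0066  0.003   0.0778] ROT [-0.56 -0.59  0.31]
```

Request:
apply_moves(commands=[{"linear": [-0.003,0.001,0.01],"delta_rot": [0,0,0],"fingers": 255},{"linear": [-0.003,0.001,0.025],"delta_rot": [0,0,0],"fingers": 255},{"linear": [-0.003,0.001,0.04],"delta_rot": [0,0,0],"fingers": 255},{"linear": [-0.003,0.001,0.05],"delta_rot": [0,0,0],"fingers": 255},{"linear": [-0.003,0.001,0.057],"delta_rot": [0,0,0],"fingers": 255},{"linear": [-0.003,0.001,0.062],"delta_rot": [0,0,0],"fingers": 255},{"linear": [-0.003,0.001,0.064],"delta_rot": [0,0,0],"fingers": 255},{"linear": [-0.003,0.001,0.064],"delta_rot": [0,0,0],"fingers": 255}])

```text
time: 25.5
tool_pos: [0.5083, -0.3032, 0.0376]
tool_rot: [-0.0, 0.654, 0.757, 0.0]
contact_force: [0.0, 0.2, -0.7]
gripper_width: 0.318
```

```bash
python3 -c "
from h import *
go([.5054,-.3028,.0155],98)
"
```

```text
t25.50 at [ 0.5083 -0.3032  0.0376] phi 98.36 F [ 0.0205  0.2407 -0.6807] w 0.318  LIN [ 0.0008 -0.0028  0.0221] ROT [-0.   -0.    0.36]
```

Request:
apply_moves(commands=[{"linear": [0,0,0.008],"delta_rot": [0,0,0],"fingers": 255},{"linear": [0,0,0.015],"delta_rot": [0,0,0],"fingers": 255},{"linear": [0,0,0.019],"delta_rot": [0,0,0],"fingers": 255},{"linear": [0,0,0.021],"delta_rot": [0,0,0],"fingers": 255},{"linear": [0,0,0.022],"delta_rot": [0,0,0],"fingers": 255},{"linear": [0,0,0.022],"delta_rot": [0,0,0],"fingers": 255},{"linear": [0,0,0.022],"delta_rot": [0,0,0],"fingers": 100},{"linear": [0,0,0.022],"delta_rot": [0,0,0],"fingers": 100}])

```text
time: 26.3
tool_pos: [0.5086, -0.3035, 0.0162]
tool_rot: [0.001, 0.654, 0.757, 0.0]
contact_force: [-0.0, 0.1, 0.4]
gripper_width: 0.607
```

Request:
apply_moves(commands=[{"linear": [0,0,0],"delta_rot": [0,0,0],"fingers": 100},{"linear": [0,0,0],"delta_rot": [0,0,0],"fingers": 100},{"linear": [0,0,-0.03],"delta_rot": [0,0,0],"fingers": 100},{"linear": [0,0,-0.07],"delta_rot": [0,0,0],"fingers": 60},{"linear": [0,0,-0.12],"delta_rot": [0,0,0],"fingers": 0},{"linear": [0.04,0.02,-0.16],"delta_rot": [0,0,0],"fingers": 0},{"linear": [0.08,0.05,-0.2],"delta_rot": [0,0,0],"fingers": 0},{"linear": [0.08,0.05,-0.2],"delta_rot": [0,0,0],"fingers": 0}])

```text
time: 27.1
tool_pos: [0.5482, -0.2154, 0.2203]
tool_rot: [0.003, 0.653, 0.757, 0.001]
contact_force: [-0.3, -0.3, -0.0]
gripper_width: 0.998
```

```bash
python3 -c "
from h import *
grab('wrist','x');grab('scene','x');grab('side','17')
im,st=grab('wrist','17'); crop(im,140,150,440,310,2.6,'c21')
go([.5054,-.3028,.0155],98)
"
```

```text
t27.30 at [ 0.546  -0.2168  0.2155] phi 98.40 F [-0.319  -0.1925  0.0998] w 0.997  LIN [-0.0791 -0.0527  0.2   ] ROT [-0.02  0.03  0.4 ]
```

View pics/c21.png

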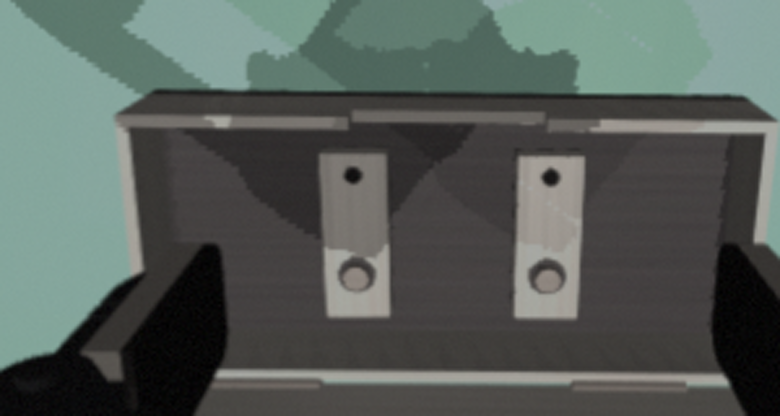

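```bash
python3 -c "
from h import *
st=state()
c=np.array([.550,-.2965]);xh=np.array([.139,-.990]);yh=np.array([.990,.139])
for n,u,v in (('B',140+356/2.6,150+276/2.6),('A',140+547/2.6,150+277/2.6)):
  p=onz('wrist',u,v,.025,st); print(n,p,(p[:2]-c)@xh,(p[:2]-c)@yh)
for n,u,v in (('B',140+352.5/2.6,150+175/2.6),('A',140+550.5/2.6,150+177/2.6)):
  p=onz('wrist',u,v,.020,st); print(n,'hole',p,(p[:2]-c)@xh,(p[:2]-c)@yh)
st['tool_pos']=np.array([.5831,-.2117,.215])
im=cv2.imread('pics/wrist_13.png');crop(im,290,190,360,290,6,'c22')
print(onz('wrist',320.5,257.5,.025,st))
go([.6,-.05,.24],90)
print(state()['joint_pos'])
"
```

```text
B [ 0.5093 -0.3212  0.025 ] 0.018799737174139405 -0.04374617437940758
A [ 0.5939 -0.3092  0.025 ] 0.018645227800320796 0.04171462974743622
B hole [ 0.502  -0.2758  0.02  ] -0.027178240754890837 -0.044635358455076074
A hole [ 0.5881 -0.264   0.02  ] -0.026903140762680643 0.042242863239008374
[ 0.5968 -0.3102  0.025 ]
t27.30 at [ 0.546  -0.2168  0.2155] phi 98.40 F [-0.319  -0.1925  0.0998] w 0.997  LIN [ 0.1571  0.0778 -0.0246] ROT [-0.01  0.03  8.4 ]
[-0.5043 -0.0257  1.7186 -0.0006  1.4486 -0.6508]
```

View pics/c22.png

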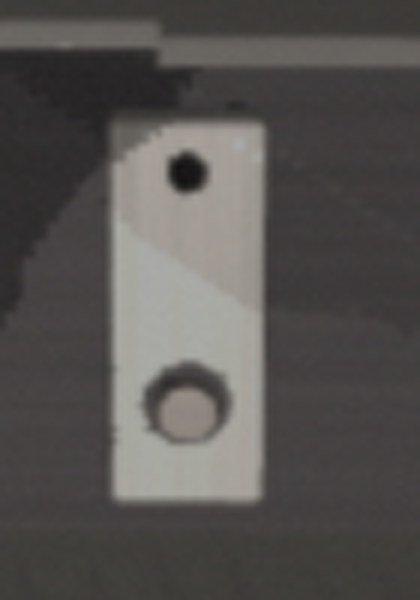

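```bash
python3 -c "
from h import *
go([.55,-.2965,.2],98)
"
```

```text
t27.30 at [ 0.546  -0.2168  0.2155] phi 98.40 F [-0.319  -0.1925  0.0998] w 0.997  LIN [-0.0794 -0.0077  0.0155] ROT [-0.02  0.03  0.4 ]
```

Request:
apply_moves(commands=[{"linear": [-0.03,-0.003,0.005],"delta_rot": [0,0,0.4],"fingers": 0},{"linear": [-0.06,-0.006,0.01],"delta_rot": [0,0,0.4],"fingers": 0},{"linear": [-0.079,-0.008,0.0155],"delta_rot": [0,0,0.4],"fingers": 0},{"linear": [-0.079,-0.008,0.0155],"delta_rot": [0,0,0.4],"fingers": 0},{"linear": [-0.079,-0.008,0.0155],"delta_rot": [0,0,0.4],"fingers": 0},{"linear": [-0.079,-0.008,0.0155],"delta_rot": [0,0,0.4],"fingers": 0},{"linear": [-0.079,-0.008,0.0155],"delta_rot": [0,0,0.4],"fingers": 0},{"linear": [-0.079,-0.008,0.0155],"delta_rot": [0,0,0.4],"fingers": 0}])

```text
time: 28.1
tool_pos: [0.5499, -0.2954, 0.2006]
tool_rot: [0.0, 0.656, 0.755, 0.0]
contact_force: [-0.2, -0.0, 0.4]
gripper_width: 1.0
```

```bash
python3 -c "
from h import *
im,st=grab('wrist','18'); crop(im,240,120,400,240,5,'c23'); print(st['tool_pos'],st['joint_vel'])
print(state()['tool_pos'])
"
```

```text
[ 0.5499 -0.2954  0.2006] [-0.001   0.0005 -0.0019 -0.0002  0.0007  0.0001]
[ 0.5499 -0.2955  0.2006]
```

View pics/c23.png

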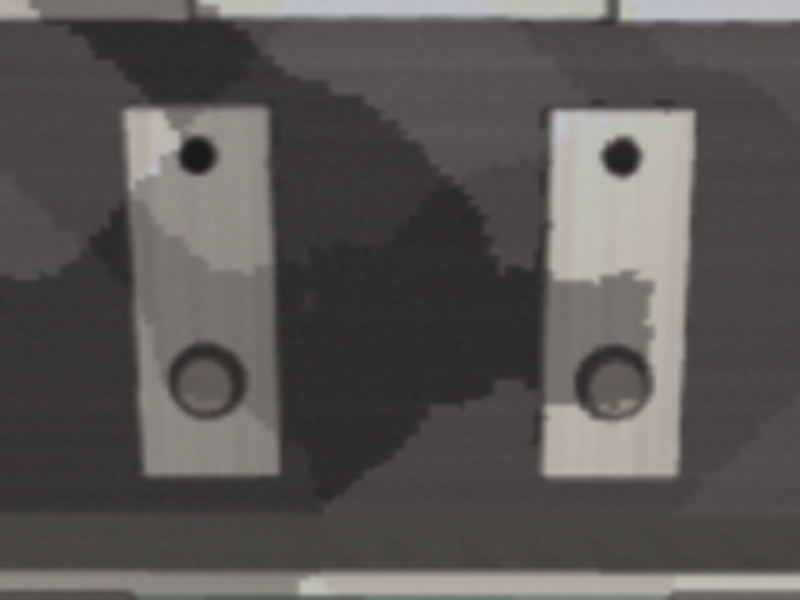

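```bash
python3 -c "
from h import *
st=state(); F=lambda u,v,z:onz('wrist',240+u/5,120+v/5,z,st)
c=np.array([.550,-.2965]);xh=np.array([.139,-.990]);yh=np.array([.990,.139])
for n,u,v in (('B',206,384),('A',615,386)):
  p=F(u,v,.025); print(n,p,(p[:2]-c)@xh,(p[:2]-c)@yh)
for L in ([(124,107),(268,105),(280,475),(146,476)],[(551,110),(694,111),(679,476),(541,476)]):
  W=np.array([F(u,v,.020)[:2] for u,v in L]); r=cv2.minAreaRect((W*1000).astype(np.float32)); m=W.mean(0)
  d=(W[2]+W[3]-W[0]-W[1]);d/=np.linalg.norm(d); print(m,r, 'pin',m+.018*d)
go([.679,.037,.26],98)
"
```

```text
B [ 0.5112 -0.3233  0.025 ] 0.0211696113114946 -0.04214614004665096
A [ 0.5967 -0.3117  0.025 ] 0.021574086879723425 0.044102143133546344
[ 0.5085 -0.3058] ((508.3929138183594, -305.80133056640625), (29.413368225097656, 79.67867279052734), 8.602100372314453) pin [ 0.5112 -0.3236]
[ 0.5945 -0.2942] ((594.65234375, -294.166259765625), (30.024669647216797, 78.8920669555664), 7.878817081451416) pin [ 0.597 -0.312]
t28.15 at [ 0.5499 -0.2955  0.2006] phi 98.00 F [-1.2157 -0.3072  0.5695] w 0.998  LIN [ 0.3113  0.1742 -0.0594] ROT [0.03 0.02 0.  ]
```

Request:
apply_moves(commands=[{"linear": [0.04,0.02,-0.04],"delta_rot": [0,0,0],"fingers": 0},{"linear": [0.08,0.045,-0.08],"delta_rot": [0,0,0],"fingers": 0},{"linear": [0.12,0.067,-0.1],"delta_rot": [0,0,0],"fingers": 0},{"linear": [0.16,0.09,-0.1],"delta_rot": [0,0,0],"fingers": 0},{"linear": [0.2,0.112,-0.1],"delta_rot": [0,0,0],"fingers": 0},{"linear": [0.24,0.134,-0.1],"delta_rot": [0,0,0],"fingers": 0},{"linear": [0.28,0.157,-0.1],"delta_rot": [0,0,0],"fingers": 0},{"linear": [0.311,0.174,-0.1],"delta_rot": [0,0,0],"fingers": 0}])

```text
time: 28.95
tool_pos: [0.6794, 0.0393, 0.3006]
tool_rot: [0.0, 0.656, 0.755, 0.0]
contact_force: [0.0, -0.3, 0.0]
gripper_width: 1.001
```

Request:
apply_moves(commands=[{"linear": [0,0,0],"delta_rot": [0,0,0],"fingers": 0},{"linear": [0,0,0],"delta_rot": [0,0,0],"fingers": 0},{"linear": [0,0,0],"delta_rot": [0,0,0],"fingers": 0},{"linear": [0,0,0],"delta_rot": [0,0,0],"fingers": 0},{"linear": [0,0,0],"delta_rot": [0,0,0],"fingers": 0},{"linear": [0,0,0],"delta_rot": [0,0,0],"fingers": 0},{"linear": [0,0,0],"delta_rot": [0,0,0],"fingers": 0},{"linear": [0,0,0],"delta_rot": [0,0,0],"fingers": 0}])

```text
time: 29.75
tool_pos: [0.6789, 0.0357, 0.3002]
tool_rot: [0.0, 0.657, 0.754, 0.0]
contact_force: [0.2, -0.8, -0.4]
gripper_width: 1.002
```

```bash
python3 -c "
from h import *
im,st=grab('wrist','19'); im=cv2.convertScaleAbs(im,alpha=1.7); crop(im,240,120,400,240,5,'c24'); print(st['tool_pos'],st['tool_rot'])
print(state()['tool_pos'])
"
```

```text
[0.6789 0.0357 0.3002] [0.     0.6565 0.7543 0.    ]
[0.679  0.0358 0.3002]
```

View pics/c24.png

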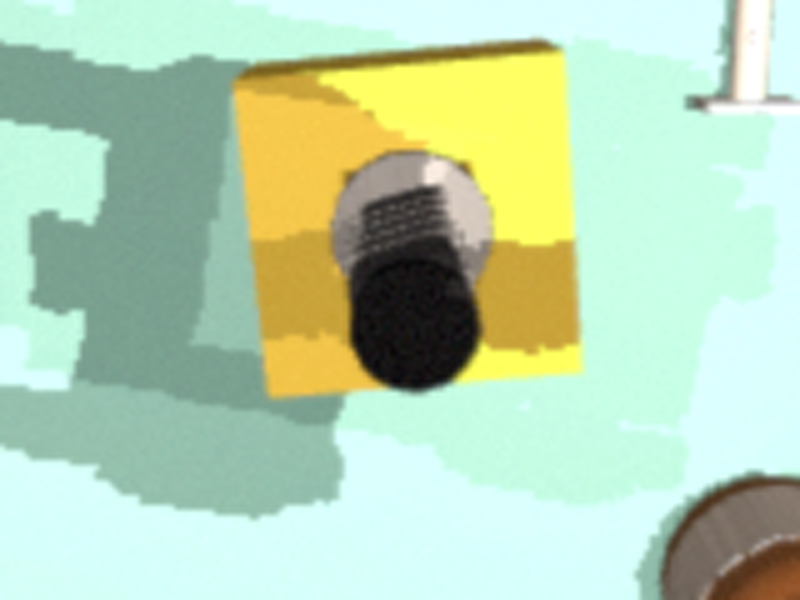

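View pics/wrist_19.png

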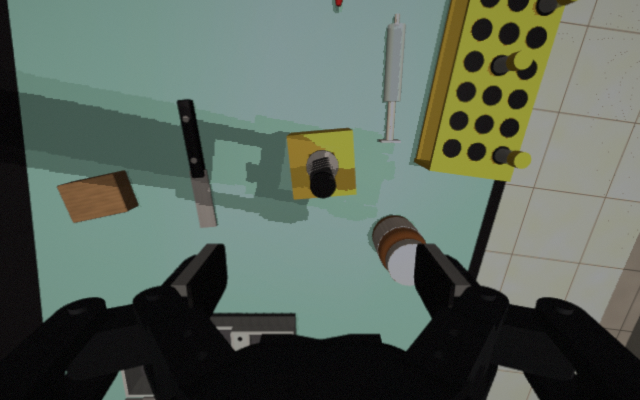

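```bash
python3 -c "
from h import *
st=state(); F=lambda u,v,z:onz('wrist',240+u/5,120+v/5,z,st)
L=[(235,88),(565,52),(582,370),(268,397)]
W=np.array([F(u,v,.060)[:2] for u,v in L]); r=cv2.minAreaRect((W*1000).astype(np.float32)); print('holder',W.mean(0),r)
for i in range(4): d=W[(i+1)%4]-W[i]; print(np.linalg.norm(d),np.degrees(np.arctan2(d[1],d[0])))
print('top',F(415,322,.160))
print('collar',F(412,231,.066))
for z,a,b in ((.09,(365,205),(440,187)),(.1,(362,237),(446,217))):
  d=F(*b,z)-F(*a,z); print('ring',np.linalg.norm(d),np.degrees(np.arctan2(d[1],d[0])))
im=cv2.imread('pics/wrist_19.png'); im=cv2.convertScaleAbs(im,alpha=4); crop(im,295,140,345,205,11,'c25')
"
```

```text
holder [0.6807 0.0353] ((680.5333862304688, 35.659358978271484), (80.5057373046875, 79.15333557128906), 13.057143211364746)
0.07980435532859718 14.071817580527144
0.0791553288051085 -77.34987150289454
0.07994347163390182 -166.94286276892765
0.07774338727963001 102.53098322689418
top [0.6805 0.0356 0.16  ]
collar [0.6804 0.0363 0.066 ]
ring 0.01746753411347533 21.50588532602693
ring 0.019106551002668885 21.47289217544838
```

View pics/c25.png

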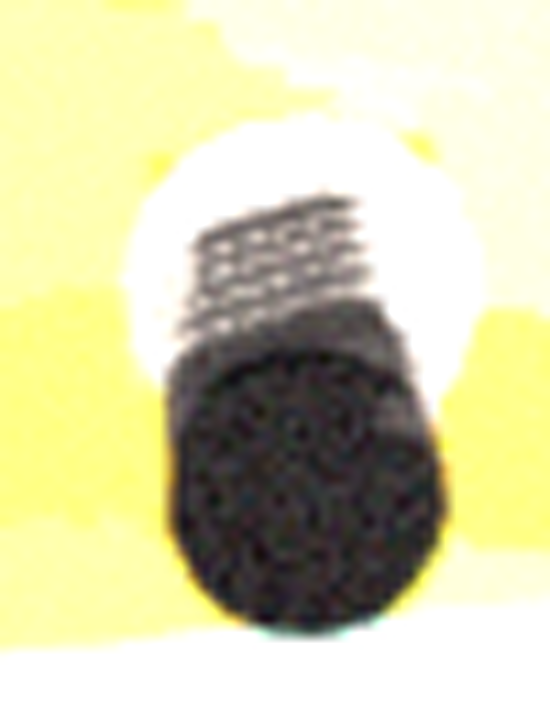

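```bash
python3 -c "
from h import *
go([.6806,.0357,.101],111.5)
"
```

```text
t29.80 at [0.679  0.0358 0.3002] phi 97.94 F [ 0.1811 -0.279  -0.1765] w 0.998  LIN [-0.0003  0.0016  0.1992] ROT [ -0.    -0.   -13.56]
```

Request:
apply_moves(commands=[{"linear": [0,0.0016,0.03],"delta_rot": [0,0,-8],"fingers": 0},{"linear": [0,0.0016,0.06],"delta_rot": [0,0,-13.5],"fingers": 0},{"linear": [0,0.0016,0.09],"delta_rot": [0,0,-13.5],"fingers": 0},{"linear": [0,0.0016,0.12],"delta_rot": [0,0,-13.5],"fingers": 0},{"linear": [0,0.0016,0.15],"delta_rot": [0,0,-13.5],"fingers": 0},{"linear": [0,0.0016,0.18],"delta_rot": [0,0,-13.5],"fingers": 60},{"linear": [0,0.0016,0.199],"delta_rot": [0,0,-13.5],"fingers": 100},{"linear": [0,0.0016,0.199],"delta_rot": [0,0,-13.5],"fingers": 120}])

```text
time: 30.6
tool_pos: [0.6781, 0.0363, 0.0971]
tool_rot: [-0.003, 0.563, 0.826, -0.002]
contact_force: [-0.7, 0.6, -0.4]
gripper_width: 0.539
```

```bash
python3 -c "
from h import *
im,_=grab('side','20'); crop(im,220,130,340,250,5,'c26')
im,_=grab('wrist','20')
go([.6806,.0357,.101],111.5)
"
```

```text
t30.70 at [0.681  0.0362 0.1018] phi 111.46 F [ 0.5685 -0.5704  1.5159] w 0.524  LIN [-0.0003 -0.0005  0.0008] ROT [ 0.03  0.02 -0.04]
```

View pics/wrist_20.png

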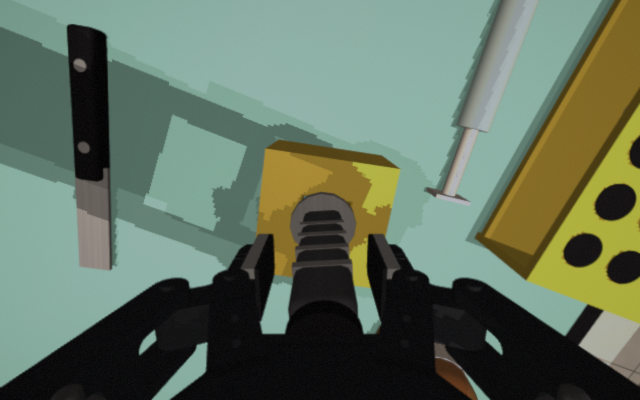

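View pics/c26.png

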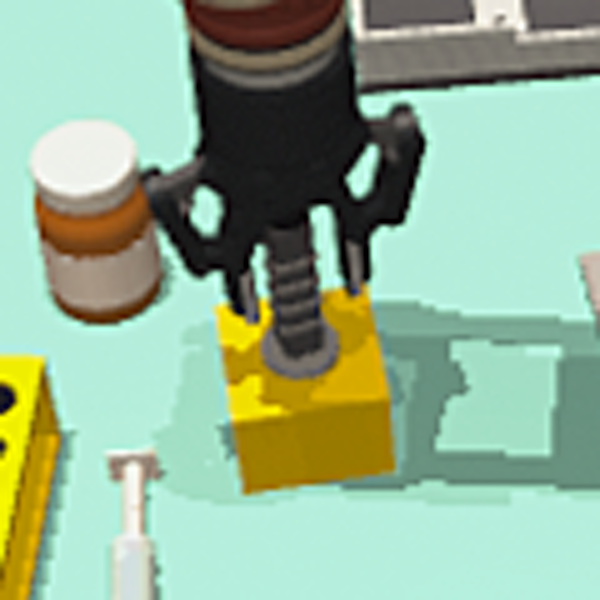

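Request:
apply_moves(commands=[{"linear": [0,0,0],"delta_rot": [0,0,-3],"fingers": 120},{"linear": [0,0,0],"delta_rot": [0,0,-3],"fingers": 120},{"linear": [0,0,0],"delta_rot": [0,0,-3],"fingers": 255},{"linear": [0,0,0],"delta_rot": [0,0,-3],"fingers": 255},{"linear": [0,0,0],"delta_rot": [0,0,-3],"fingers": 255},{"linear": [0,0,0],"delta_rot": [0,0,-3],"fingers": 255},{"linear": [0,0,0],"delta_rot": [0,0,-3],"fingers": 255},{"linear": [0,0,0],"delta_rot": [0,0,-3],"fingers": 255}])

```text
time: 31.5
tool_pos: [0.6814, 0.036, 0.1029]
tool_rot: [0.001, 0.541, 0.841, 0.0]
contact_force: [-2.0, -0.4, 5.9]
gripper_width: 0.252
```

```bash
python3 -c "
from h import *
im,_=grab('wrist','21'); crop(im,240,150,400,330,4,'c27')
go([.6806,.0357,.101],111.5)
"
```

```text
t31.55 at [0.6814 0.0361 0.1029] phi 114.43 F [-1.2831 -1.035   5.4329] w 0.249  LIN [-0.     -0.0009  0.0019] ROT [0.11 0.06 2.93]
```

View pics/c27.png

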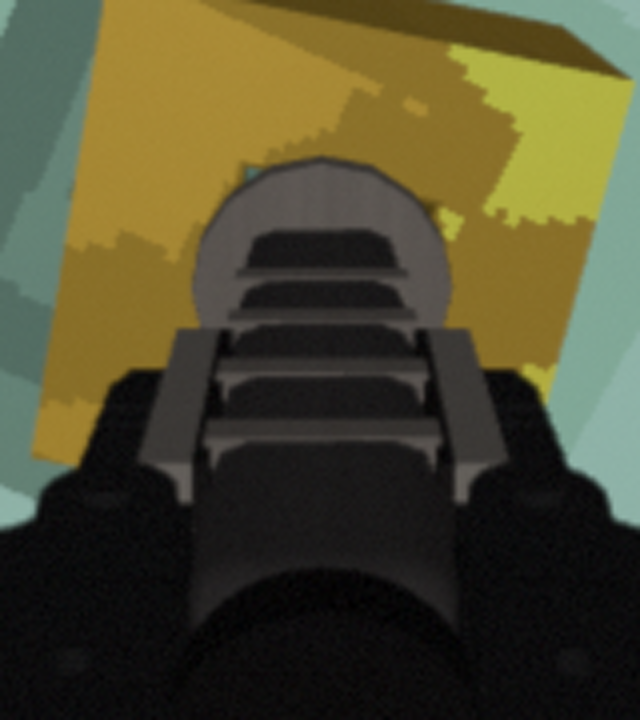

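Request:
apply_moves(commands=[{"linear": [0,0,-0.02],"delta_rot": [0,0,0],"fingers": 255},{"linear": [0,0,-0.05],"delta_rot": [0,0,0],"fingers": 255},{"linear": [0,0,-0.08],"delta_rot": [0,0,0],"fingers": 255},{"linear": [0,0,-0.11],"delta_rot": [0,0,0],"fingers": 255},{"linear": [0,0,-0.13],"delta_rot": [0,0,0],"fingers": 255},{"linear": [0,0,-0.13],"delta_rot": [0,0,0],"fingers": 255},{"linear": [0,0,-0.13],"delta_rot": [0,0,0],"fingers": 255},{"linear": [0,0,-0.13],"delta_rot": [0,0,0],"fingers": 255}])

```text
time: 32.35
tool_pos: [0.6793, 0.0363, 0.2281]
tool_rot: [-0.002, 0.541, 0.841, -0.001]
contact_force: [0.2, 0.2, -2.4]
gripper_width: 0.25
```

```bash
python3 -c "
from h import *
go([.5969,-.3118,.20],98)
im,_=grab('side','22'); crop(im,220,60,340,250,4,'c28')
im,_=grab('scene','22'); crop(im,250,130,350,260,5,'c29')
go([.5969,-.3118,.20],98)
"
```

```text
t32.35 at [0.6793 0.0363 0.2281] phi 114.45 F [ 0.2039  0.233  -2.3822] w 0.250  LIN [-0.2828 -0.2189  0.0283] ROT [-0.25 -0.09 16.45]
t32.45 at [0.6795 0.0363 0.2283] phi 114.45 F [-0.3385 -0.6138 -1.8191] w 0.252  LIN [-0.2827 -0.2191  0.0286] ROT [-0.23 -0.08 16.45]
```

View pics/c29.png

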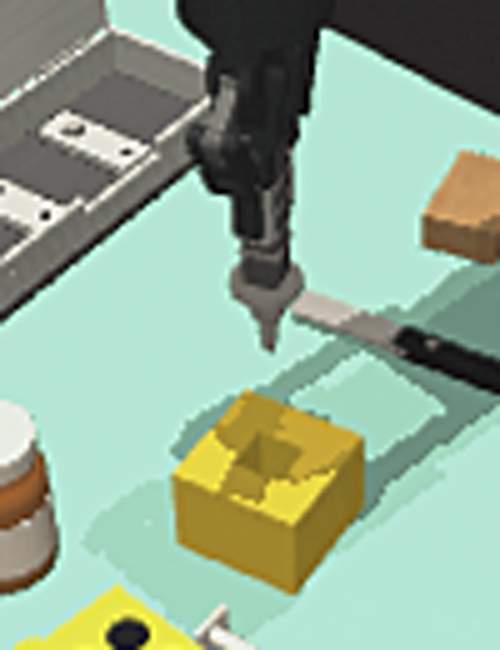

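View pics/c28.png

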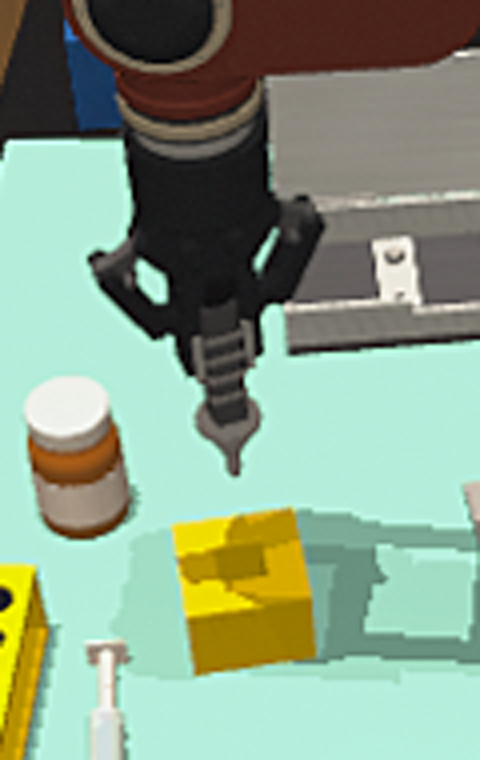

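```bash
python3 -c "
from h import *
print(tri([('scene',303.6,200.2),('side',278.75,178)]))
print(proj('scene',[.6795,.0363,.1403]),proj('side',[.6795,.0363,.1403]))
print(proj('wrist',[.6795,.0363,.1403]))
"
```

```text
(array([0.6773, 0.036 , 0.1377]), [0.0015360439043485892, 0.0015360439043485541])
[302.8405 199.4447] [277.6516 177.9623]
[322.2222 200.0566]
```

Request:
apply_moves(commands=[{"linear": [-0.035,-0.027,0],"delta_rot": [0,0,3],"fingers": 255},{"linear": [-0.07,-0.055,0],"delta_rot": [0,0,6],"fingers": 255},{"linear": [-0.11,-0.085,0],"delta_rot": [0,0,9],"fingers": 255},{"linear": [-0.15,-0.116,0],"delta_rot": [0,0,12],"fingers": 255},{"linear": [-0.19,-0.147,0.005],"delta_rot": [0,0,16.4],"fingers": 255},{"linear": [-0.23,-0.178,0.01],"delta_rot": [0,0,16.4],"fingers": 255},{"linear": [-0.265,-0.205,0.02],"delta_rot": [0,0,16.4],"fingers": 255},{"linear": [-0.2827,-0.219,0.0286],"delta_rot": [0,0,16.4],"fingers": 255}])

```text
time: 33.25
tool_pos: [0.5963, -0.3154, 0.2007]
tool_rot: [-0.001, 0.657, 0.754, -0.001]
contact_force: [-0.4, 0.8, -2.9]
gripper_width: 0.252
```

Request:
apply_moves(commands=[{"linear": [0,0,0.02],"delta_rot": [0,0,0],"fingers": 255},{"linear": [0,0,0.04],"delta_rot": [0,0,0],"fingers": 255},{"linear": [0,0,0.055],"delta_rot": [0,0,0],"fingers": 255},{"linear": [0,0,0.065],"delta_rot": [0,0,0],"fingers": 255},{"linear": [0,0,0.07],"delta_rot": [0,0,0],"fingers": 255},{"linear": [0,0,0.07],"delta_rot": [0,0,0],"fingers": 255},{"linear": [0,0,0.07],"delta_rot": [0,0,0],"fingers": 255},{"linear": [0,0,0.07],"delta_rot": [0,0,0],"fingers": 255}])

```text
time: 34.05
tool_pos: [0.599, -0.3121, 0.134]
tool_rot: [0.001, 0.656, 0.755, 0.0]
contact_force: [-0.6, -0.6, -3.0]
gripper_width: 0.243
```

```bash
python3 -c "
from h import *
im,_=grab('wrist','23'); crop(im,240,100,400,250,5,'c30')
im,_=grab('side','23'); crop(im,250,60,400,160,5.3,'c31')
im,_=grab('scene','23'); crop(im,200,110,320,200,6,'c32')
go([.5969,-.3118,.120],98)
"
```

```text
t34.20 at [ 0.5986 -0.312   0.1335] phi 98.06 F [ 0.4025  0.2573 -1.9167] w 0.248  LIN [ 0.0005 -0.0017  0.0135] ROT [0.06 0.06 0.06]
```

View pics/c30.png

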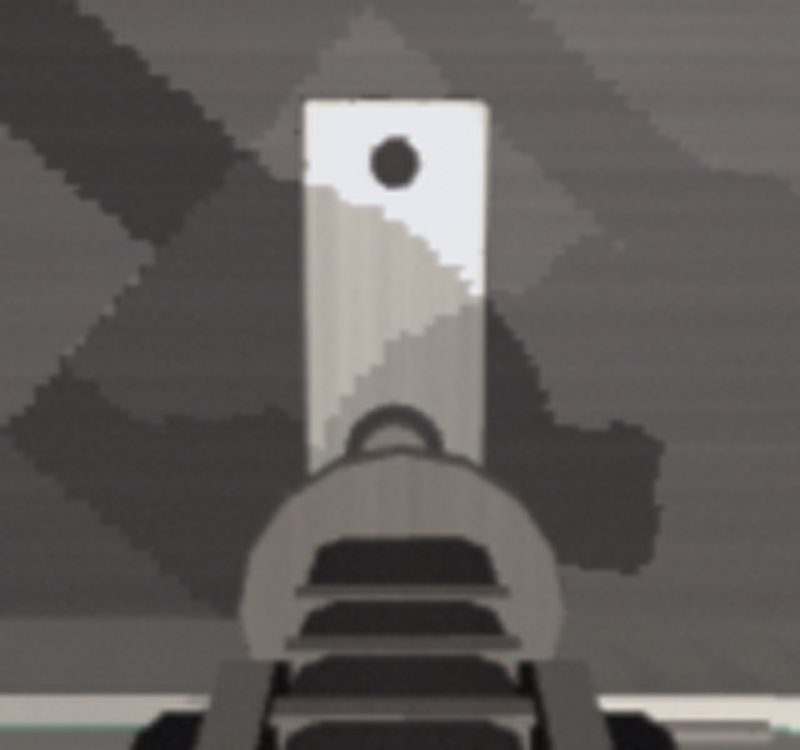

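View pics/c31.png

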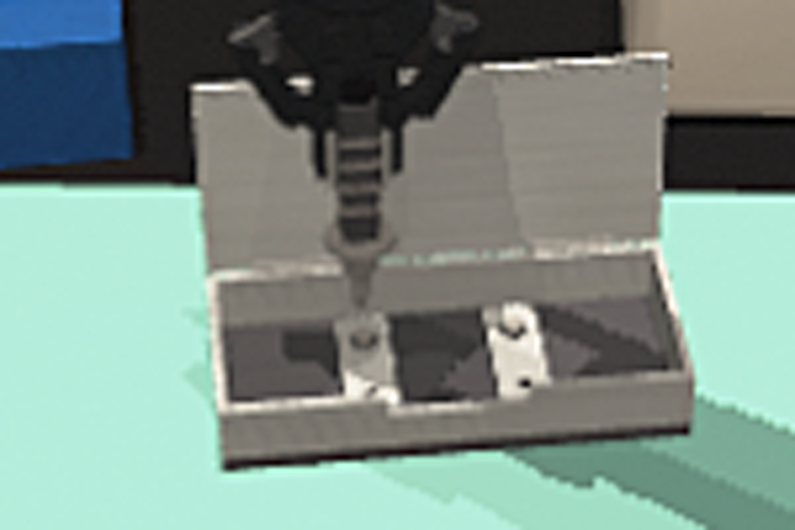

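View pics/c32.png

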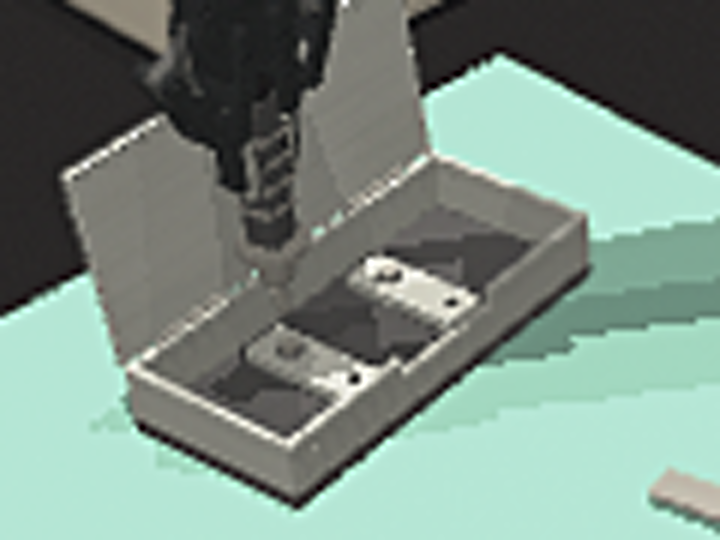

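Request:
apply_moves(commands=[{"linear": [0.0005,-0.0016,0.005],"delta_rot": [0,0,0],"fingers": 255},{"linear": [0.0005,-0.0016,0.01],"delta_rot": [0,0,0],"fingers": 255},{"linear": [0.0005,-0.0016,0.014],"delta_rot": [0,0,0],"fingers": 255},{"linear": [0.0005,-0.0016,0.016],"delta_rot": [0,0,0],"fingers": 255},{"linear": [0.0005,-0.0016,0.016],"delta_rot": [0,0,0],"fingers": 255},{"linear": [0.0005,-0.0016,0.016],"delta_rot": [0,0,0],"fingers": 255},{"linear": [0.0005,-0.0016,0.016],"delta_rot": [0,0,0],"fingers": 255},{"linear": [0.0005,-0.0016,0.016],"delta_rot": [0,0,0],"fingers": 255}])

```text
time: 35.0
tool_pos: [0.5967, -0.3116, 0.1169]
tool_rot: [0.0, 0.656, 0.755, 0.0]
contact_force: [-0.5, -0.2, -2.4]
gripper_width: 0.251
```

```bash
python3 -c "
from h import *
im,_=grab('side','24'); a=cv2.resize(im[95:145,290:350],None,fx=8,fy=8,interpolation=cv2.INTER_CUBIC)
im,_=grab('scene','24'); b=cv2.resize(im[145:195,220:270],None,fx=8,fy=8,interpolation=cv2.INTER_CUBIC)
cv2.imwrite('pics/c33.png',cv2.resize(np.hstack([a,b]),None,fx=.9,fy=.9))
go([.5969,-.3118,.113],98)
"
```

```text
t35.10 at [ 0.5967 -0.3116  0.1168] phi 98.05 F [ 0.3913  0.0772 -2.008 ] w 0.250  LIN [-0.0002  0.0002  0.0038] ROT [0.02 0.02 0.05]
```

View pics/c33.png

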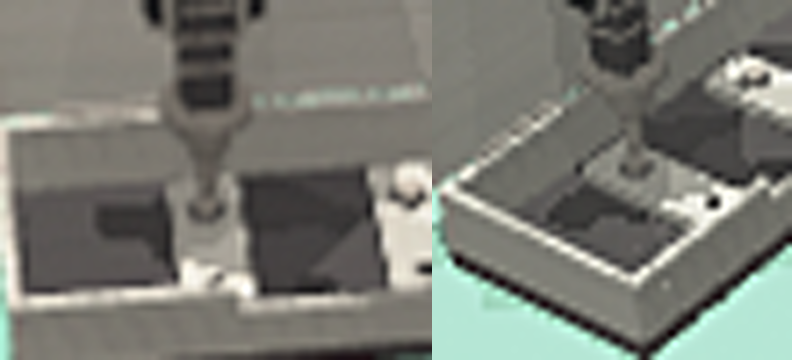

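Request:
apply_moves(commands=[{"linear": [0,0,0.002],"delta_rot": [0,0,0],"fingers": 255},{"linear": [0,0,0.0035],"delta_rot": [0,0,0],"fingers": 255},{"linear": [0,0,0.0045],"delta_rot": [0,0,0],"fingers": 255},{"linear": [0,0,0.0055],"delta_rot": [0,0,0],"fingers": 255},{"linear": [0,0,0.0065],"delta_rot": [0,0,0],"fingers": 255},{"linear": [0,0,0.0075],"delta_rot": [0,0,0],"fingers": 255},{"linear": [0,0,0.008],"delta_rot": [0,0,0],"fingers": 255},{"linear": [0,0,0.008],"delta_rot": [0,0,0],"fingers": 255}])

```text
time: 35.9
tool_pos: [0.5972, -0.3119, 0.1115]
tool_rot: [0.001, 0.656, 0.755, 0.0]
contact_force: [-3.0, 2.2, 9.8]
gripper_width: 0.251
```

```bash
python3 -c "
from h import *
go([.5969,-.3118,.1035],98)
im,_=grab('side','25'); a=cv2.resize(im[95:145,290:350],None,fx=8,fy=8,interpolation=cv2.INTER_CUBIC)
cv2.imwrite('pics/c34.png',a)
"
```

```text
t35.90 at [ 0.5972 -0.3119  0.1115] phi 98.06 F [-2.996   2.221   9.8093] w 0.251  LIN [ 0.0001 -0.0003  0.008 ] ROT [0.06 0.05 0.06]
```

Request:
apply_moves(commands=[{"linear": [0,0,0.0005],"delta_rot": [0,0,0],"fingers": 255},{"linear": [0,0,0.001],"delta_rot": [0,0,0],"fingers": 255},{"linear": [0,0,0.0015],"delta_rot": [0,0,0],"fingers": 255},{"linear": [0,0,0.002],"delta_rot": [0,0,0],"fingers": 255},{"linear": [0,0,0.0025],"delta_rot": [0,0,0],"fingers": 255},{"linear": [0,0,0.003],"delta_rot": [0,0,0],"fingers": 255},{"linear": [0,0,0.003],"delta_rot": [0,0,0],"fingers": 255},{"linear": [0,0,0.003],"delta_rot": [0,0,0],"fingers": 255}])

```text
time: 36.75
tool_pos: [0.5972, -0.3117, 0.1072]
tool_rot: [0.001, 0.656, 0.755, 0.0]
contact_force: [-1.8, 2.8, 5.9]
gripper_width: 0.245
```

```bash
python3 -c "
from h import *
go([.5969,-.3118,.1035],98)
"
```

```text
t36.75 at [ 0.5972 -0.3117  0.1072] phi 98.05 F [-1.7679  2.8215  5.8944] w 0.245  LIN [-0.     -0.0003  0.0037] ROT [0.08 0.04 0.05]
```

Request:
apply_moves(commands=[{"linear": [0,0,0.001],"delta_rot": [0,0,0],"fingers": 255},{"linear": [0,0,0.002],"delta_rot": [0,0,0],"fingers": 255},{"linear": [0,0,0.003],"delta_rot": [0,0,0],"fingers": 255},{"linear": [0,0,0.004],"delta_rot": [0,0,0],"fingers": 255},{"linear": [0,0,0.005],"delta_rot": [0,0,0],"fingers": 255},{"linear": [0,0,0.0055],"delta_rot": [0,0,0],"fingers": 255},{"linear": [0,0,0.006],"delta_rot": [0,0,0],"fingers": 255},{"linear": [0,0,0.006],"delta_rot": [0,0,0],"fingers": 255}])

```text
time: 37.55
tool_pos: [0.5976, -0.312, 0.1037]
tool_rot: [0.001, 0.656, 0.755, 0.0]
contact_force: [-5.1, 4.6, 15.5]
gripper_width: 0.25
```

```bash
python3 -c "
from h import *
go([.5969,-.3118,.1035],98)
"
```

```text
t37.55 at [ 0.5976 -0.312   0.1037] phi 98.06 F [-5.0524  4.6153 15.5192] w 0.250  LIN [ 0.0002 -0.0006  0.0002] ROT [0.09 0.07 0.06]
```

Request:
apply_moves(commands=[{"linear": [0,0,0.0005],"delta_rot": [0,0,0],"fingers": 255},{"linear": [0,0,0.001],"delta_rot": [0,0,0],"fingers": 255},{"linear": [0,0,0.0015],"delta_rot": [0,0,0],"fingers": 255},{"linear": [0,0,0.002],"delta_rot": [0,0,0],"fingers": 255},{"linear": [0,0,0.0025],"delta_rot": [0,0,0],"fingers": 255},{"linear": [0,0,0.003],"delta_rot": [0,0,0],"fingers": 255},{"linear": [0,0,0.003],"delta_rot": [0,0,0],"fingers": 255},{"linear": [0,0,0.003],"delta_rot": [0,0,0],"fingers": 255}])

```text
time: 38.35
tool_pos: [0.5979, -0.3121, 0.1026]
tool_rot: [0.001, 0.656, 0.755, 0.0]
contact_force: [-7.4, 5.0, 22.1]
gripper_width: 0.247
```

```bash
python3 -c "
from h import *
go([.5969,-.3118,.1035],98)
"
```

```text
t38.35 at [ 0.5979 -0.3121  0.1026] phi 98.07 F [-7.4027  4.9821 22.0504] w 0.247  LIN [ 0.0005 -0.0009 -0.0009] ROT [0.11 0.09 0.07]
```

Request:
apply_moves(commands=[{"linear": [0,0,-0.005],"delta_rot": [0,0,0],"fingers": 255},{"linear": [0,0,-0.015],"delta_rot": [0,0,0],"fingers": 255},{"linear": [0,0,-0.03],"delta_rot": [0,0,0],"fingers": 255},{"linear": [0,-0.02,-0.036],"delta_rot": [0,0,0],"fingers": 255},{"linear": [0,-0.045,-0.036],"delta_rot": [0,0,0],"fingers": 255},{"linear": [0,-0.07,-0.036],"delta_rot": [0,0,0],"fingers": 255},{"linear": [0,-0.087,-0.036],"delta_rot": [0,0,0],"fingers": 255},{"linear": [0,-0.087,-0.036],"delta_rot": [0,0,0],"fingers": 255}])

```text
time: 39.15
tool_pos: [0.5083, -0.3234, 0.1314]
tool_rot: [-0.001, 0.656, 0.754, -0.0]
contact_force: [0.6, -0.7, 0.4]
gripper_width: 0.247
```

```bash
python3 -c "
from h import *
grab('scene','x')
im,_=grab('wrist','26'); crop(im,240,100,500,250,3,'c35')
im,_=grab('side','26'); crop(im,280,80,390,160,7,'c36')
go([.5112,-.3235,.113],98)
"
```

```text
t39.30 at [ 0.5108 -0.3235  0.1324] phi 98.05 F [  2.8523  -0.1119 -12.0543] w 0.244  LIN [-0.      0.0003  0.0194] ROT [ 0.02 -0.02  0.05]
```

View pics/c35.png

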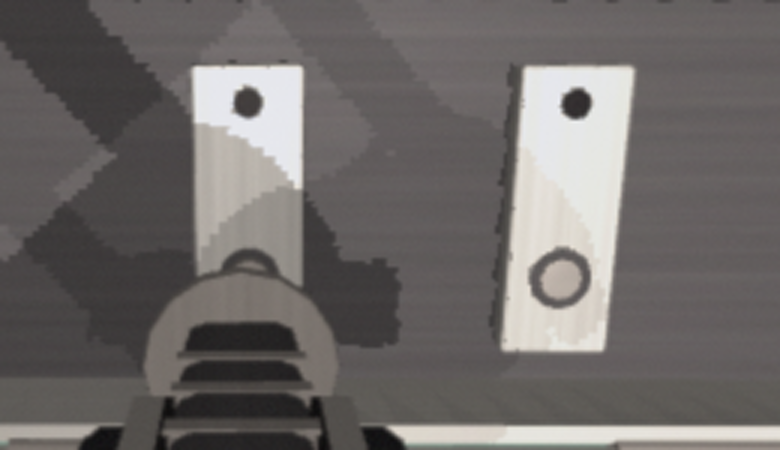

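View pics/c36.png

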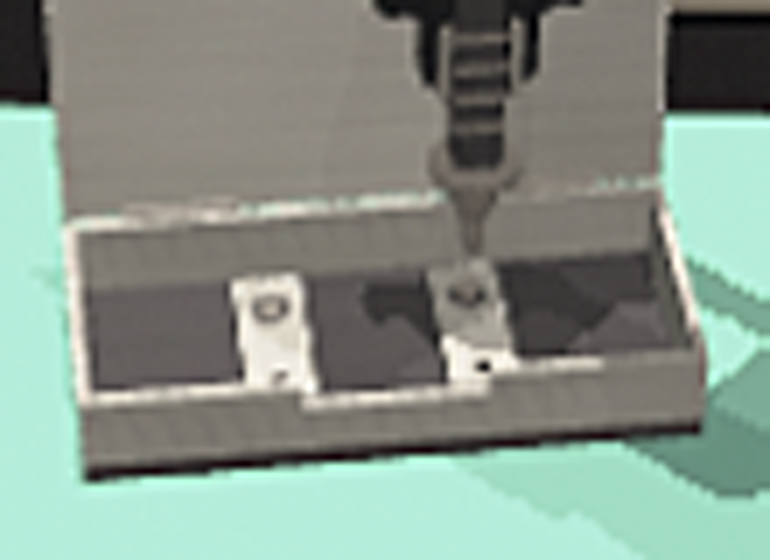

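Request:
apply_moves(commands=[{"linear": [0,0,0.005],"delta_rot": [0,0,0],"fingers": 255},{"linear": [0,0,0.01],"delta_rot": [0,0,0],"fingers": 255},{"linear": [0,0,0.013],"delta_rot": [0,0,0],"fingers": 255},{"linear": [0,0,0.014],"delta_rot": [0,0,0],"fingers": 255},{"linear": [0,0,0.014],"delta_rot": [0,0,0],"fingers": 255},{"linear": [0,0,0.014],"delta_rot": [0,0,0],"fingers": 255},{"linear": [0,0,0.014],"delta_rot": [0,0,0],"fingers": 255},{"linear": [0,0,0.014],"delta_rot": [0,0,0],"fingers": 255}])

```text
time: 40.1
tool_pos: [0.5105, -0.3238, 0.1188]
tool_rot: [0.0, 0.656, 0.755, -0.0]
contact_force: [-2.2, -0.3, -4.0]
gripper_width: 0.249
```

```bash
python3 -c "
from h import *
im,_=grab('side','27'); a=cv2.resize(im[95:145,310:370],None,fx=8,fy=8,interpolation=cv2.INTER_CUBIC)
im,_=grab('scene','27'); b=cv2.resize(im[130:180,230:280],None,fx=8,fy=8,interpolation=cv2.INTER_CUBIC)
cv2.imwrite('pics/c37.png',cv2.resize(np.hstack([a,b]),None,fx=.9,fy=.9))
go([.5112,-.3235,.113],98)
"
```

```text
t40.20 at [ 0.5105 -0.3238  0.1188] phi 98.05 F [-1.0749  0.0912 -9.7979] w 0.247  LIN [0.0002 0.0008 0.0058] ROT [0.01 0.01 0.05]
```

View pics/c37.png

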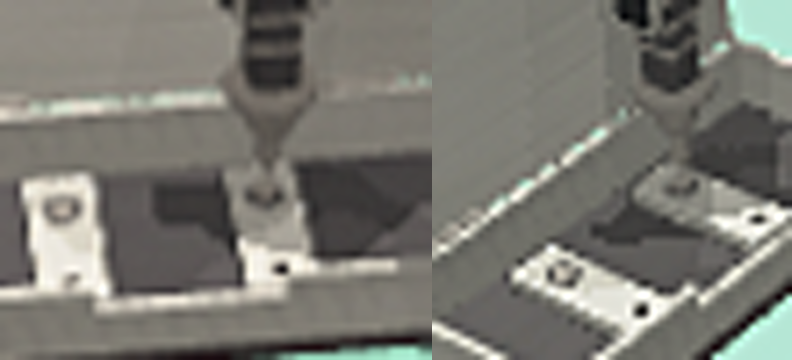

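Request:
apply_moves(commands=[{"linear": [0,0.0005,0.003],"delta_rot": [0,0,0],"fingers": 255},{"linear": [0,0.0005,0.005],"delta_rot": [0,0,0],"fingers": 255},{"linear": [0,0.0005,0.0065],"delta_rot": [0,0,0],"fingers": 255},{"linear": [0,0.0005,0.0075],"delta_rot": [0,0,0],"fingers": 255},{"linear": [0,0.0005,0.0085],"delta_rot": [0,0,0],"fingers": 255},{"linear": [0,0.0005,0.0095],"delta_rot": [0,0,0],"fingers": 255},{"linear": [0,0.0005,0.0105],"delta_rot": [0,0,0],"fingers": 255},{"linear": [0,0.0005,0.011],"delta_rot": [0,0,0],"fingers": 255}])

```text
time: 41.0
tool_pos: [0.5115, -0.324, 0.11]
tool_rot: [0.0, 0.656, 0.755, 0.0]
contact_force: [-4.2, 2.8, 10.5]
gripper_width: 0.246
```

Request:
apply_moves(commands=[{"linear": [0,0,0.0005],"delta_rot": [0,0,0],"fingers": 255},{"linear": [0,0,0.001],"delta_rot": [0,0,0],"fingers": 255},{"linear": [0,0,0.0015],"delta_rot": [0,0,0],"fingers": 255},{"linear": [0,0,0.002],"delta_rot": [0,0,0],"fingers": 255},{"linear": [0,0,0.0025],"delta_rot": [0,0,0],"fingers": 255},{"linear": [0,0,0.003],"delta_rot": [0,0,0],"fingers": 255},{"linear": [0,0,0.003],"delta_rot": [0,0,0],"fingers": 255},{"linear": [0,0,0.003],"delta_rot": [0,0,0],"fingers": 255}])

```text
time: 41.8
tool_pos: [0.5115, -0.3239, 0.1061]
tool_rot: [0.001, 0.656, 0.755, 0.0]
contact_force: [-1.6, 1.9, 7.2]
gripper_width: 0.246
```

Request:
apply_moves(commands=[{"linear": [0,0,0.001],"delta_rot": [0,0,0],"fingers": 255},{"linear": [0,0,0.002],"delta_rot": [0,0,0],"fingers": 255},{"linear": [0,0,0.003],"delta_rot": [0,0,0],"fingers": 255},{"linear": [0,0,0.004],"delta_rot": [0,0,0],"fingers": 255},{"linear": [0,0,0.005],"delta_rot": [0,0,0],"fingers": 255},{"linear": [0,0,0.0055],"delta_rot": [0,0,0],"fingers": 255},{"linear": [0,0,0.006],"delta_rot": [0,0,0],"fingers": 255},{"linear": [0,0,0.006],"delta_rot": [0,0,0],"fingers": 255}])

```text
time: 42.6
tool_pos: [0.5119, -0.3242, 0.1028]
tool_rot: [0.001, 0.656, 0.755, 0.0]
contact_force: [-5.3, 4.9, 18.0]
gripper_width: 0.249
```

Request:
apply_moves(commands=[{"linear": [0,0,0.0005],"delta_rot": [0,0,0],"fingers": 255},{"linear": [0,0,0.001],"delta_rot": [0,0,0],"fingers": 255},{"linear": [0,0,0.0015],"delta_rot": [0,0,0],"fingers": 255},{"linear": [0,0,0.002],"delta_rot": [0,0,0],"fingers": 255},{"linear": [0,0,0.0025],"delta_rot": [0,0,0],"fingers": 255},{"linear": [0,0,0.003],"delta_rot": [0,0,0],"fingers": 255},{"linear": [0,0,0.003],"delta_rot": [0,0,0],"fingers": 255},{"linear": [0,0,0.003],"delta_rot": [0,0,0],"fingers": 255}])

```text
time: 43.4
tool_pos: [0.5125, -0.325, 0.1024]
tool_rot: [0.002, 0.656, 0.755, -0.0]
contact_force: [-8.0, 6.4, 27.1]
gripper_width: 0.25
```

Request:
apply_moves(commands=[{"linear": [0,0,-0.005],"delta_rot": [0,0,0],"fingers": 255},{"linear": [0,0,-0.015],"delta_rot": [0,0,0],"fingers": 255},{"linear": [0,0,-0.04],"delta_rot": [0,0,0],"fingers": 255},{"linear": [0,0,-0.08],"delta_rot": [0,0,0],"fingers": 255},{"linear": [0,0,-0.115],"delta_rot": [0,0,0],"fingers": 255},{"linear": [0.03,0,-0.13],"delta_rot": [0,0,0],"fingers": 255},{"linear": [0.06,0,-0.13],"delta_rot": [0,0,0],"fingers": 255},{"linear": [0.06,0,-0.13],"delta_rot": [0,0,0],"fingers": 255}])

```text
time: 44.2
tool_pos: [0.5022, -0.2616, 0.2252]
tool_rot: [-0.0, 0.655, 0.756, 0.0]
contact_force: [-1.4, -0.6, 1.6]
gripper_width: 0.252
```

```bash
python3 -c "
from h import *
im,_=grab('side','28'); crop(im,280,80,390,160,7,'c38')
im,_=grab('wrist','28')
go([.6814,.036,.23],114.45)
"
```

```text
t44.30 at [ 0.5021 -0.2637  0.2244] phi 98.11 F [ -3.8741   0.4391 -13.0653] w 0.253  LIN [ 0.2714  0.2197 -0.0057] ROT [ -0.06  -0.04 -16.34]
```

View pics/c38.png

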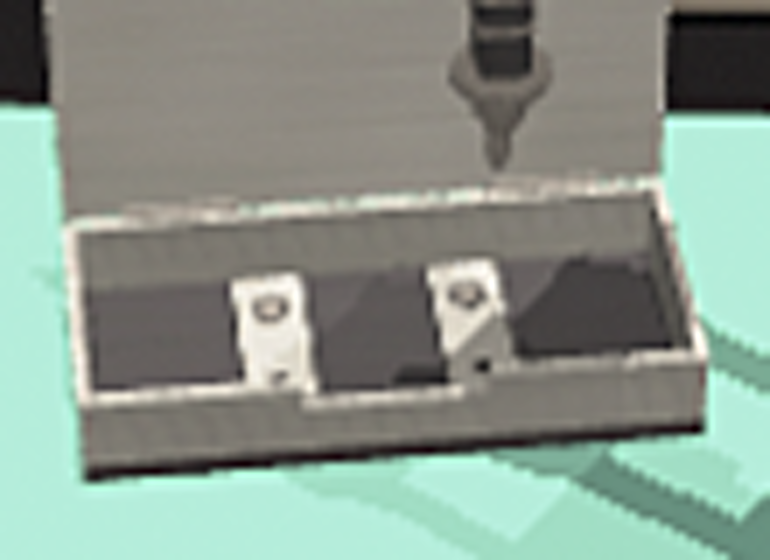

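View pics/wrist_28.png

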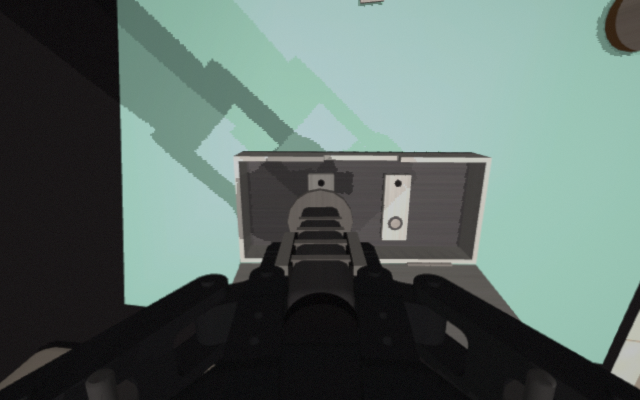

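Request:
apply_moves(commands=[{"linear": [0,0.02,0],"delta_rot": [0,0,0],"fingers": 255},{"linear": [0,0.045,0],"delta_rot": [0,0,0],"fingers": 255},{"linear": [0,0.045,0],"delta_rot": [0,0,0],"fingers": 255},{"linear": [0,0.045,0],"delta_rot": [0,0,0],"fingers": 255},{"linear": [0,0.045,0],"delta_rot": [0,0,0],"fingers": 255},{"linear": [0,0.045,0],"delta_rot": [0,0,0],"fingers": 255},{"linear": [0,0.045,0],"delta_rot": [0,0,0],"fingers": 255},{"linear": [0,0.045,0],"delta_rot": [0,0,0],"fingers": 255}])

```text
time: 45.1
tool_pos: [0.5468, -0.2581, 0.2257]
tool_rot: [0.0, 0.656, 0.755, -0.0]
contact_force: [-0.6, -0.6, 2.0]
gripper_width: 0.252
```

```bash
python3 -c "
from h import *
im,_=grab('wrist','29'); crop(im,240,150,400,250,5,'c39')
go([.6814,.036,.23],114.45)
"
```

```text
t45.15 at [ 0.5469 -0.258   0.2257] phi 98.03 F [ 1.5942 -0.0154  1.1062] w 0.248  LIN [ 0.2724  0.1743 -0.0043] ROT [  0.01   0.01 -16.42]
```

View pics/c39.png

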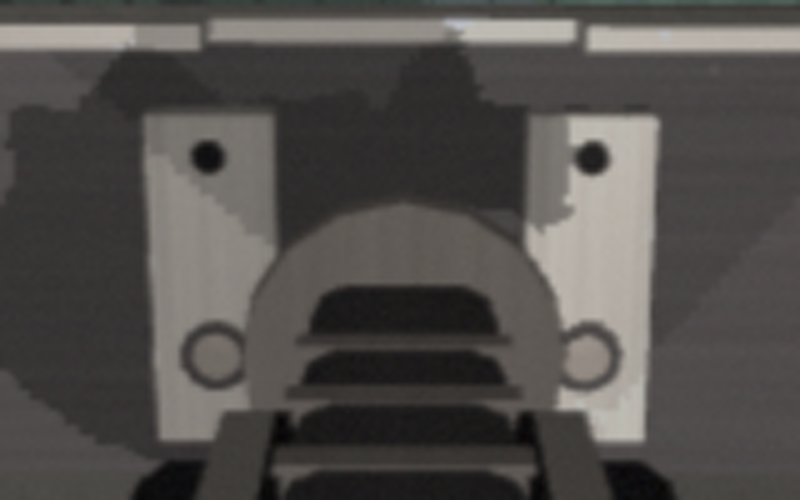

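Request:
apply_moves(commands=[{"linear": [0.035,0.022,-0.004],"delta_rot": [0,0,-3],"fingers": 255},{"linear": [0.075,0.048,-0.004],"delta_rot": [0,0,-6],"fingers": 255},{"linear": [0.115,0.074,-0.004],"delta_rot": [0,0,-9],"fingers": 255},{"linear": [0.155,0.1,-0.004],"delta_rot": [0,0,-12],"fingers": 255},{"linear": [0.195,0.125,-0.004],"delta_rot": [0,0,-16.4],"fingers": 255},{"linear": [0.235,0.15,-0.004],"delta_rot": [0,0,-16.4],"fingers": 255},{"linear": [0.26,0.167,-0.004],"delta_rot": [0,0,-16.4],"fingers": 255},{"linear": [0.2724,0.1743,-0.004],"delta_rot": [0,0,-16.4],"fingers": 255}])

```text
time: 45.95
tool_pos: [0.6822, 0.039, 0.2295]
tool_rot: [-0.0, 0.54, 0.842, 0.0]
contact_force: [0.1, 0.6, -11.4]
gripper_width: 0.249
```

Request:
apply_moves(commands=[{"linear": [0,0,0.02],"delta_rot": [0,0,0],"fingers": 255},{"linear": [0,0,0.035],"delta_rot": [0,0,0],"fingers": 255},{"linear": [0,0,0.05],"delta_rot": [0,0,0],"fingers": 255},{"linear": [0,0,0.06],"delta_rot": [0,0,0],"fingers": 255},{"linear": [0,0,0.065],"delta_rot": [0,0,0],"fingers": 255},{"linear": [0,0,0.065],"delta_rot": [0,0,0],"fingers": 255},{"linear": [0,0,0.065],"delta_rot": [0,0,0],"fingers": 255},{"linear": [0,0,0.065],"delta_rot": [0,0,0],"fingers": 255}])

```text
time: 46.75
tool_pos: [0.6821, 0.036, 0.1658]
tool_rot: [0.001, 0.541, 0.841, 0.0]
contact_force: [-1.3, -0.2, 1.0]
gripper_width: 0.247
```

```bash
python3 -c "
from h import *
im,_=grab('side','30'); a=cv2.resize(im[155:235,250:310],None,fx=6.5,fy=6.5,interpolation=cv2.INTER_CUBIC)
im,_=grab('scene','30'); b=cv2.resize(im[170:250,270:330],None,fx=6.5,fy=6.5,interpolation=cv2.INTER_CUBIC)
cv2.imwrite('pics/c40.png',np.hstack([a,b]))
go([.6814,.036,.103],114.45)
"
```

```text
t46.85 at [0.6821 0.0362 0.1657] phi 114.45 F [  0.3455   0.2225 -11.752 ] w 0.246  LIN [ 0.0001 -0.0008  0.0627] ROT [0.09 0.05 0.  ]
```

View pics/c40.png

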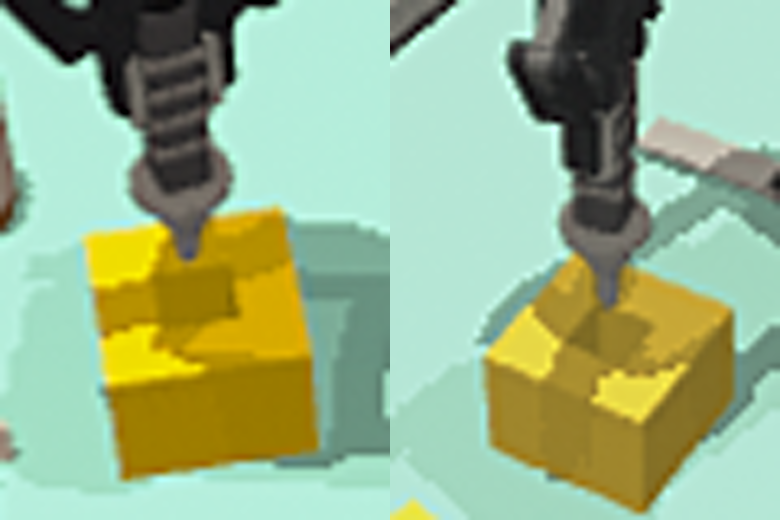

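Request:
apply_moves(commands=[{"linear": [0,-0.0008,0.01],"delta_rot": [0,0,0],"fingers": 255},{"linear": [0,-0.0008,0.02],"delta_rot": [0,0,0],"fingers": 255},{"linear": [0,-0.0008,0.03],"delta_rot": [0,0,0],"fingers": 255},{"linear": [0,-0.0008,0.04],"delta_rot": [0,0,0],"fingers": 255},{"linear": [0,-0.0008,0.05],"delta_rot": [0,0,0],"fingers": 255},{"linear": [0,-0.0008,0.055],"delta_rot": [0,0,0],"fingers": 255},{"linear": [0,-0.0008,0.058],"delta_rot": [0,0,0],"fingers": 255},{"linear": [0,-0.0008,0.058],"delta_rot": [0,0,0],"fingers": 255}])

```text
time: 47.65
tool_pos: [0.6806, 0.0359, 0.1061]
tool_rot: [-0.0, 0.541, 0.841, -0.0]
contact_force: [-2.8, -0.6, -8.7]
gripper_width: 0.25
```

```bash
python3 -c "
from h import *
im,_=grab('side','31'); a=cv2.resize(im[155:235,250:310],None,fx=6.5,fy=6.5,interpolation=cv2.INTER_CUBIC)
im,_=grab('scene','31'); b=cv2.resize(im[170:250,270:330],None,fx=6.5,fy=6.5,interpolation=cv2.INTER_CUBIC)
cv2.imwrite('pics/c41.png',np.hstack([a,b]))
go([.6814,.036,.103],114.45)
"
```

```text
t47.75 at [0.6811 0.0358 0.1071] phi 114.45 F [-1.2484 -0.3618  0.7618] w 0.243  LIN [0.     0.0003 0.0041] ROT [0.04 0.02 0.  ]
```

View pics/c41.png

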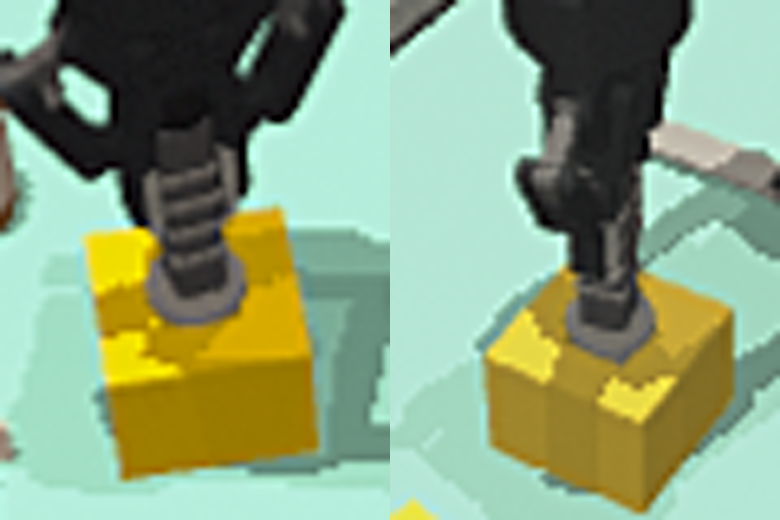

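In the hole; lower the last few mm and release.

Request:
apply_moves(commands=[{"linear": [0,0,0.001],"delta_rot": [0,0,0],"fingers": 255},{"linear": [0,0,0.002],"delta_rot": [0,0,0],"fingers": 255},{"linear": [0,0,0.003],"delta_rot": [0,0,0],"fingers": 255},{"linear": [0,0,0.0038],"delta_rot": [0,0,0],"fingers": 255},{"linear": [0,0,0.0038],"delta_rot": [0,0,0],"fingers": 255},{"linear": [0,0,0.0038],"delta_rot": [0,0,0],"fingers": 255},{"linear": [0,0,0.0038],"delta_rot": [0,0,0],"fingers": 255},{"linear": [0,0,0.0038],"delta_rot": [0,0,0],"fingers": 255}])

```text
time: 48.55
tool_pos: [0.681, 0.0359, 0.1031]
tool_rot: [0.0, 0.541, 0.841, 0.0]
contact_force: [-3.5, -0.4, -10.5]
gripper_width: 0.246
```

Request:
apply_moves(commands=[{"linear": [0,0,0],"delta_rot": [0,0,0],"fingers": 180},{"linear": [0,0,0],"delta_rot": [0,0,0],"fingers": 140},{"linear": [0,0,0],"delta_rot": [0,0,0],"fingers": 100},{"linear": [0,0,0],"delta_rot": [0,0,0],"fingers": 60},{"linear": [0,0,0],"delta_rot": [0,0,0],"fingers": 0},{"linear": [0,0,0],"delta_rot": [0,0,0],"fingers": 0},{"linear": [0,0,-0.03],"delta_rot": [0,0,0],"fingers": 0},{"linear": [0,0,-0.07],"delta_rot": [0,0,0],"fingers": 0}])

```text
time: 49.35
tool_pos: [0.6786, 0.036, 0.1698]
tool_rot: [-0.003, 0.541, 0.841, -0.002]
contact_force: [0.9, -0.0, 0.2]
gripper_width: 0.997
```

Request:
apply_moves(commands=[{"linear": [0,0,-0.05],"delta_rot": [0,0,0],"fingers": 0},{"linear": [0,0,-0.1],"delta_rot": [0,0,0],"fingers": 0},{"linear": [0,0,-0.13],"delta_rot": [0,0,8],"fingers": 0},{"linear": [0,0,-0.13],"delta_rot": [0,0,16],"fingers": 0},{"linear": [-0.03,-0.02,-0.13],"delta_rot": [0,0,16.4],"fingers": 255},{"linear": [-0.06,-0.04,-0.13],"delta_rot": [0,0,16.4],"fingers": 255},{"linear": [-0.09,-0.06,-0.13],"delta_rot": [0,0,16.4],"fingers": 255},{"linear": [-0.09,-0.06,-0.13],"delta_rot": [0,0,16.4],"fingers": 255}])

```text
time: 50.15
tool_pos: [0.6628, -0.0747, 0.3027]
tool_rot: [0.0, 0.657, 0.753, -0.001]
contact_force: [-0.7, 1.1, -0.2]
gripper_width: 0.33
```

```bash
python3 -c "
from h import *
im,_=grab('side','32'); crop(im,240,60,420,260,3,'c42')
im,_=grab('scene','32'); crop(im,180,70,380,260,3.5,'c43')
go([.6814,.036,.103],98)
"
```

```text
t50.25 at [ 0.6633 -0.0714  0.3028] phi 97.97 F [-0.2307 -0.2573  0.0824] w 0.138  LIN [0.1038 0.0328 0.1998] ROT [ 0.01 -0.03 -0.03]
```

View pics/c42.png

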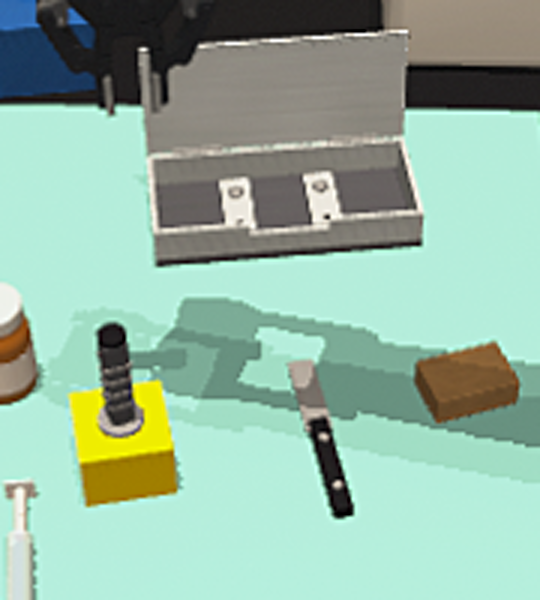

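View pics/c43.png

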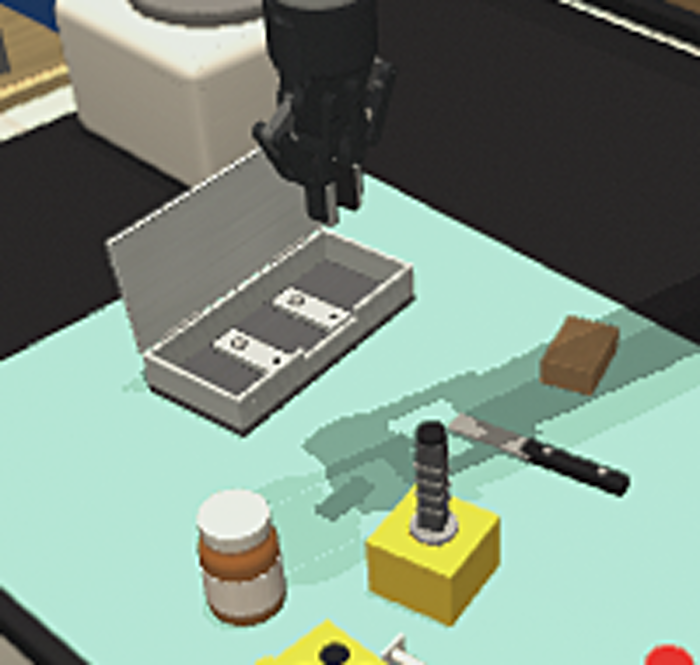

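```bash
python3 -c "
from h import *
go([.566,-.4104,.25],98)
"
```

```text
t50.25 at [ 0.6633 -0.0714  0.3028] phi 97.97 F [-0.2307 -0.2573  0.0824] w 0.138  LIN [-0.3222 -0.1434  0.0526] ROT [ 0.01 -0.03 -0.03]
```

Request:
apply_moves(commands=[{"linear": [-0.04,-0.018,0],"delta_rot": [0,0,0],"fingers": 255},{"linear": [-0.085,-0.038,0.01],"delta_rot": [0,0,0],"fingers": 255},{"linear": [-0.13,-0.058,0.02],"delta_rot": [0,0,0],"fingers": 255},{"linear": [-0.175,-0.078,0.03],"delta_rot": [0,0,0],"fingers": 255},{"linear": [-0.22,-0.098,0.04],"delta_rot": [0,0,0],"fingers": 255},{"linear": [-0.265,-0.118,0.0526],"delta_rot": [0,0,0],"fingers": 255},{"linear": [-0.305,-0.136,0.0526],"delta_rot": [0,0,0],"fingers": 255},{"linear": [-0.322,-0.1434,0.0526],"delta_rot": [0,0,0],"fingers": 255}])

```text
time: 51.05
tool_pos: [0.5655, -0.4121, 0.2491]
tool_rot: [-0.001, 0.656, 0.754, -0.0]
contact_force: [-0.4, 0.5, 0.0]
gripper_width: 0.001
```

```bash
python3 -c "
from h import *
im,_=grab('wrist','33')
im,_=grab('side','33'); crop(im,240,20,420,160,4,'c44')
go([.566,-.4104,.143],98)
"
```

```text
t51.15 at [ 0.5663 -0.4111  0.2499] phi 97.94 F [0.8519 0.4927 0.3565] w 0.003  LIN [ 0.0007 -0.0002  0.1069] ROT [ 0.   -0.02 -0.06]
```

View pics/wrist_33.png

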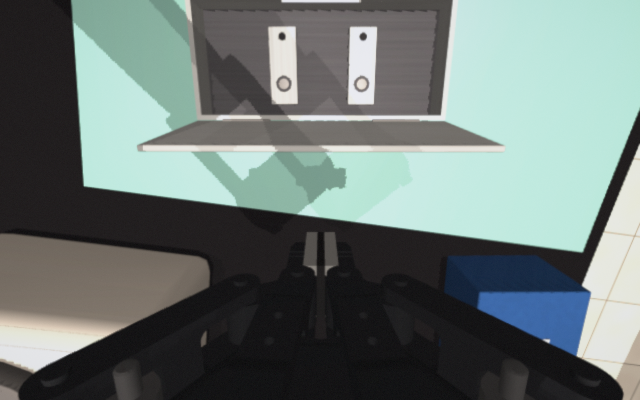

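View pics/c44.png

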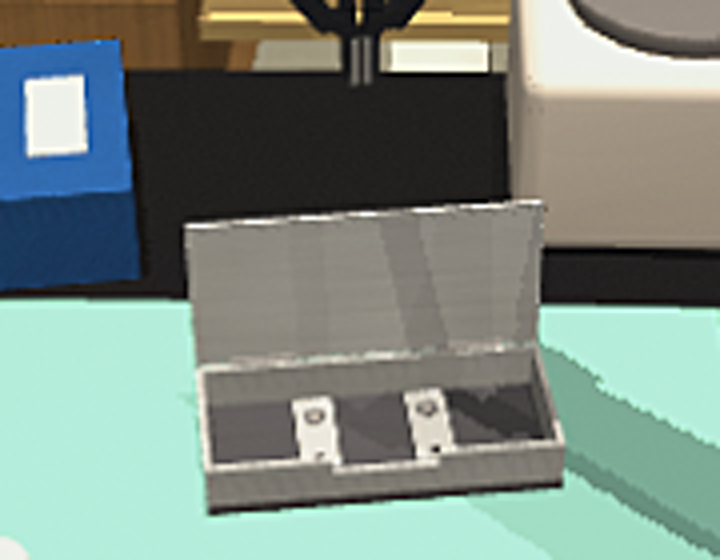

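```bash
python3 -c "
from h import *
st=state()
c=np.array([.550,-.2965]);xh=np.array([.139,-.990])
for r in (147,152): print((onz('wrist',320,r,.164,st)[:2]-c)@xh)
"
```

```text
0.07548597816390225
0.07910849447390467
```

Request:
apply_moves(commands=[{"linear": [0,0,0.02],"delta_rot": [0,0,0],"fingers": 255},{"linear": [0,0,0.045],"delta_rot": [0,0,0],"fingers": 255},{"linear": [0,0,0.07],"delta_rot": [0,0,0],"fingers": 255},{"linear": [0,0,0.09],"delta_rot": [0,0,0],"fingers": 255},{"linear": [0,0,0.1],"delta_rot": [0,0,0],"fingers": 255},{"linear": [0,0,0.107],"delta_rot": [0,0,0],"fingers": 255},{"linear": [0,0,0.107],"delta_rot": [0,0,0],"fingers": 255},{"linear": [0,0,0.107],"delta_rot": [0,0,0],"fingers": 255}])

```text
time: 51.95
tool_pos: [0.5673, -0.4098, 0.1446]
tool_rot: [0.001, 0.656, 0.755, 0.0]
contact_force: [1.0, 0.6, 0.2]
gripper_width: 0.002
```

Request:
apply_moves(commands=[{"linear": [0.02,0,0],"delta_rot": [0,0,0],"fingers": 255},{"linear": [0.036,0,-0.002],"delta_rot": [0,0,0],"fingers": 255},{"linear": [0.056,0,-0.0015],"delta_rot": [0,0,0],"fingers": 255},{"linear": [0.073,0,0.002],"delta_rot": [0,0,0],"fingers": 255},{"linear": [0.089,0,0.0086],"delta_rot": [0,0,0],"fingers": 255},{"linear": [0.104,0,0.018],"delta_rot": [0,0,0],"fingers": 255},{"linear": [0.117,0,0.0295],"delta_rot": [0,0,0],"fingers": 255},{"linear": [0.128,0,0.043],"delta_rot": [0,0,0],"fingers": 255}])

```text
time: 52.75
tool_pos: [0.5487, -0.2819, 0.0995]
tool_rot: [0.0, 0.656, 0.755, 0.0]
contact_force: [0.7, -1.1, 0.3]
gripper_width: 0.001
```

```bash
python3 -c "
from h import *
im,_=grab('side','34'); crop(im,240,20,420,160,4,'c45')
go([.546,-.268,.05],98)
"
```

```text
t52.80 at [ 0.5468 -0.2795  0.0958] phi 98.11 F [ 0.0003  0.7344 -1.7386] w 0.003  LIN [0.0113 0.001  0.0459] ROT [-0.21 -0.26  0.11]
```

View pics/c45.png

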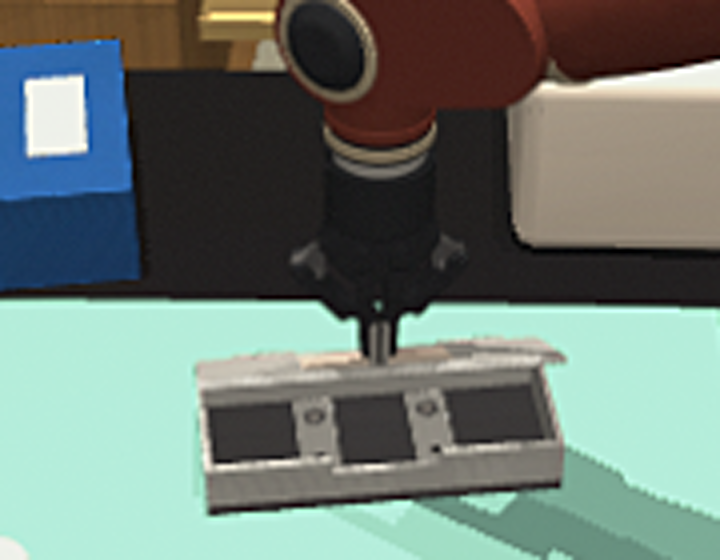

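Cover following at about 25–30°. Continue down.

Request:
apply_moves(commands=[{"linear": [0.004,0,0.008],"delta_rot": [0,0,0],"fingers": 255},{"linear": [0.008,0,0.016],"delta_rot": [0,0,0],"fingers": 255},{"linear": [0.011,0,0.024],"delta_rot": [0,0,0],"fingers": 255},{"linear": [0.0135,0,0.032],"delta_rot": [0,0,0],"fingers": 255},{"linear": [0.015,0,0.04],"delta_rot": [0,0,0],"fingers": 255},{"linear": [0.016,0,0.045],"delta_rot": [0,0,0],"fingers": 255},{"linear": [0.016,0,0.048],"delta_rot": [0,0,0],"fingers": 255},{"linear": [0.016,0,0.048],"delta_rot": [0,0,0],"fingers": 255}])

```text
time: 53.6
tool_pos: [0.5461, -0.2671, 0.0515]
tool_rot: [-0.0, 0.656, 0.755, -0.0]
contact_force: [0.3, 0.5, 0.2]
gripper_width: -0.004
```

```bash
python3 -c "
from h import *
go([.546,-.268,.05],98)
"
```

```text
t53.60 at [ 0.5461 -0.2671  0.0515] phi 98.05 F [0.3457 0.5145 0.2379] w -0.004  LIN [-0.0009 -0.0002  0.0015] ROT [-0.03 -0.04  0.05]
```

Press gently to seat it.

Request:
apply_moves(commands=[{"linear": [0,0,0.001],"delta_rot": [0,0,0],"fingers": 255},{"linear": [0,0,0.002],"delta_rot": [0,0,0],"fingers": 255},{"linear": [0,0,0.003],"delta_rot": [0,0,0],"fingers": 255},{"linear": [0,0,0.004],"delta_rot": [0,0,0],"fingers": 255},{"linear": [0,0,0.0045],"delta_rot": [0,0,0],"fingers": 255},{"linear": [0,0,0.005],"delta_rot": [0,0,0],"fingers": 255},{"linear": [0,0,0.005],"delta_rot": [0,0,0],"fingers": 255},{"linear": [0,0,0.005],"delta_rot": [0,0,0],"fingers": 255}])

```text
time: 54.4
tool_pos: [0.5467, -0.2674, 0.0504]
tool_rot: [-0.0, 0.656, 0.755, -0.0]
contact_force: [-6.5, 3.8, 14.5]
gripper_width: -0.001
```

Solid contact at 14.5 N with z = 50.4 mm, matching the shut height of 50.5 mm. Retreat and look.

Request:
apply_moves(commands=[{"linear": [0,0,-0.02],"delta_rot": [0,0,0],"fingers": 255},{"linear": [0,0,-0.06],"delta_rot": [0,0,0],"fingers": 255},{"linear": [0,0,-0.11],"delta_rot": [0,0,0],"fingers": 255},{"linear": [0,0,-0.16],"delta_rot": [0,0,0],"fingers": 255},{"linear": [0,0,-0.21],"delta_rot": [0,0,0],"fingers": 255},{"linear": [-0.04,-0.03,-0.23],"delta_rot": [0,0,0],"fingers": 255},{"linear": [-0.08,-0.06,-0.25],"delta_rot": [0,0,0],"fingers": 255},{"linear": [-0.08,-0.06,-0.25],"delta_rot": [0,0,0],"fingers": 255}])

```text
time: 55.2
tool_pos: [0.4971, -0.3589, 0.3011]
tool_rot: [0.003, 0.657, 0.754, -0.001]
contact_force: [0.0, 0.1, 0.5]
gripper_width: 0.003
```

```bash
python3 -c "
from h import *
im,_=grab('side','35'); crop(im,140,80,460,400,2,'c46');crop(im,270,85,430,245,5,'c48')
im,_=grab('scene','35'); crop(im,180,100,500,350,2.4,'c47')
print(state()['time'])
"
```

```text
55.3
```

View pics/c46.png

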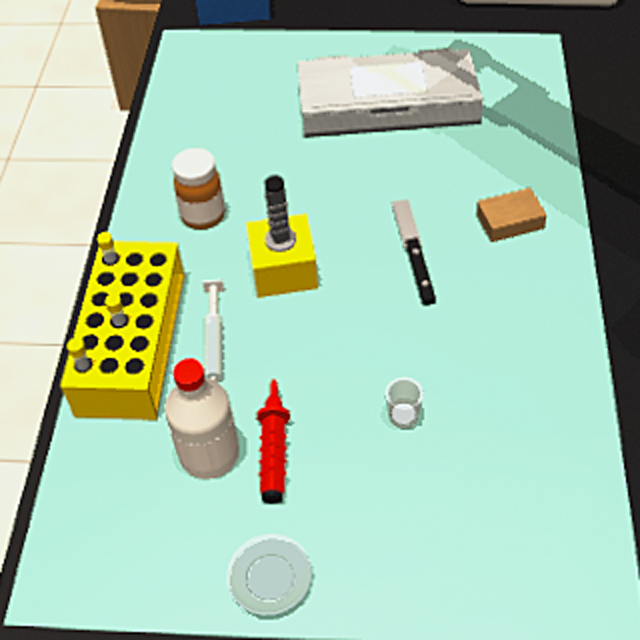

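View pics/c47.png

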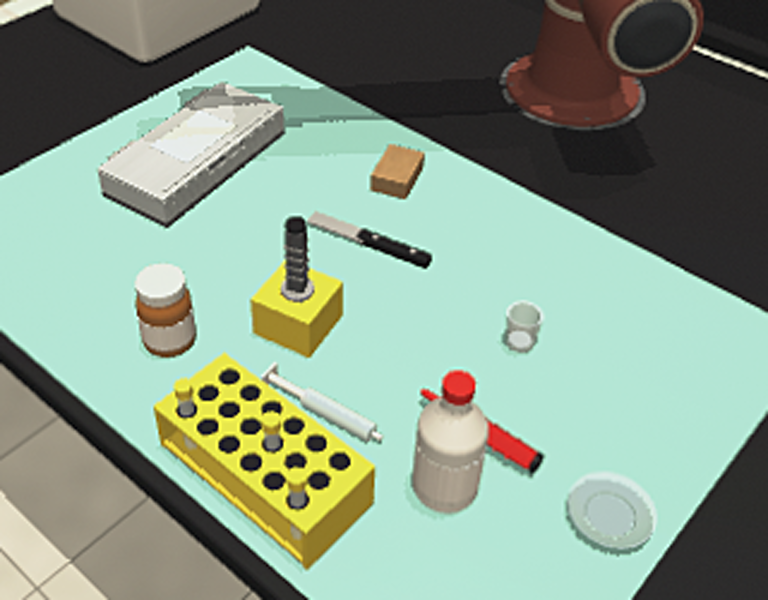

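View pics/c48.png

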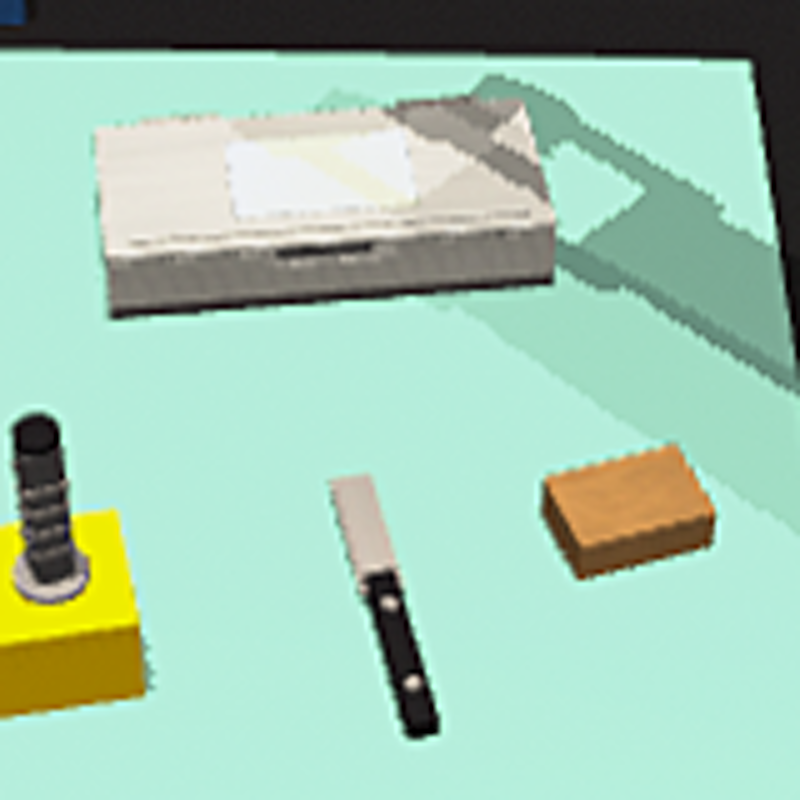

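View pics/r3.png

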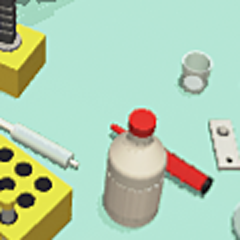

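```bash
python3 -c "
from plant import job_done
print(job_done())"
```

```text
the job is handed in; nothing more can be done
None
```

The job is done and handed in at about 55 s of the 210 s allowed; no verdict was reported.

- **Opening and loading:** I pried the cover open with the spatula in the front notch and laid the spatula back on the bench where it had been. Only two tags were there. Both are flat in the case, pin side up.
- **Driving the pins:** I drove both pins with the black punch alone. Each press tripped, then met a solid stop at about 22–27 N, and the close-up shows both pins nearly flush. The punch is back upright in its holder.
- **Shutting the cover:** I closed it with the shut fingers and pressed lightly. The fingers met solid contact at 50.4 mm (shut is 50.5 mm), and the cover looks as it did at the start.

**Last checks:**
- The final pictures show the spatula, jar, bottle, specimen jar, syringe, slide box and dish looking as they did at the start.
- The red look-alike punch was upright in the first picture and lying down by about 4 s. The arm was never near it, and I left it alone.
- Force readings swung to about -13 N between presses while the punch was held in free air. I took this as sensor or tool vibration, since the pictures showed nothing touching.

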